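# Load and close the high-voltage test box

### The job

Run the batch of black panel meters with red digits through the high-voltage test box: swing the toggle clamp's handle right up to release the hood, swing the clear hood up over its spring so that it stays open by itself, and stand every one of those meters face up in a recess of its own in the bed. Shut the hood, push the toggle clamp's handle fully down, and only then press the green start button all the way and let it go. Leave the meters in the shut, clamped box, and leave everything else on the desk where it is, including the beige needle meter, which is not part of the batch.

Things in the scene. Friction and masses are not known exactly. Their poses are not given: they have to be found in the camera images.
- test_box: Grey high-voltage test box, fixed. Origin on the desk; own axes: x from its front (apron with clamp and button) to its back (hinge), z up. Its front looks roughly to the robot's right (its x near the robot's +y). Base 320 mm along x (-170 to +150), 300 along y, top 55 mm above the desk. Under the hood a 12 mm high black frame with three recesses side by side along y, floors at 55 mm
- bay1 (a point): Centre of the floor of one recess, at (45, 86, 55) mm in the box's axes. A recess is 104 mm along the box's x by 58 mm along y, 12 mm deep: a meter stands in it with its 96 mm length along the box's x, either way round, its case with 7 mm of play all round
- bay2 (a point): Centre of the floor of the middle recess, at (45, 0, 55) mm in the box's axes
- bay3 (a point): Centre of the floor of the third recess, at (45, -86, 55) mm in the box's axes
- hood (a joint): Angle of the clear hood: 0 shut, 1.75 rad open at its stop; opening turns it about the box's +y. A shell open below, 180 mm deep along x, 290 wide, 90 high, 0.5 kg. Springs at its sides pull it shut below about 1.0 rad and open above; it stays at either end. About 5 N at the handle lifts it; its swing is damped: let go past centre, it reaches the stop in about 1 s
- hood_hinge (a point): Middle of the hood's hinge axis (along the box's y), at (135, 0, 57) mm in the box's axes. The hood stands open behind it, to 125 mm beyond the axis and 275 mm above the desk
- hood_handle (a point): Middle of the bar of the hood's black bow handle; moves with the hood. Bar round, 12 mm thick, 100 mm long, parallel to the hinge, 45 mm off the hood's front face (39 mm gap). Shut: 225 mm in front of the hinge axis, 70 mm above it (127 mm above the desk), hood top 20 mm higher. Fully open: the front face looks up and the bar stands above it, 266 mm above the desk
- clamp (a joint): Angle of the toggle clamp's handle: 0 fully down, clamped (handle level, pointing to the box's front, -x); up to 1.5 rad open (upright); opening turns it about the box's +y. Stiff: stays where left, about 2.5 N at the grip moves it. Down at the start. Its hold-down arm, on the hood's side, is coupled to the handle and comes down on the flange of the hood's front edge with it
- clamp_pivot (a point): Pivot of the clamp handle, fixed, at (-112, 112, 90) mm in the box's axes
- clamp_grip (a point): Point in the clamp handle's red grip, 82 mm from the pivot; moves with the handle. The grip is 18 mm wide along the box's y axis and 16 mm thick, and runs from 43 to 105 mm from the pivot; the steel shank below it is 12 mm wide. Upright, its end is 195 mm above the desk. Open, the hold-down arm stands about 20 mm behind the handle (hood side)
- start (a joint): Travel of the green start button: 0 up, 0.006 m fully pressed; springs back; 5 N when fully down. Press it straight down
- start_top (a point): Centre of the top of the green start button (32 mm across), on the apron at (-130, -112) mm in the box's axes, its top 77 mm above the desk when up; moves down with it
- meter_a: Panel meter of the batch (two or three of meter_a, _b, _c are present): black with red digits, standing face up. Origin at the centre of its underside; x along its length, z up to the face. Bezel 96 x 48 mm, the top 10 mm of its 56 mm height; case below it 90 x 43 mm, heavy at the bottom. 0.18 to 0.30 kg. Starts on a 3 mm blue mat to the robot's right
- meter_b: Panel meter of the batch (two or three of meter_a, _b, _c are present): black with red digits, standing face up. Origin at the centre of its underside; x along its length, z up to the face. Bezel 96 x 48 mm, the top 10 mm of its 56 mm height; case below it 90 x 43 mm, heavy at the bottom. 0.18 to 0.30 kg. Starts on a 3 mm blue mat to the robot's right
- meter_c: Panel meter of the batch (two or three of meter_a, _b, _c are present): black with red digits, standing face up. Origin at the centre of its underside; x along its length, z up to the face. Bezel 96 x 48 mm, the top 10 mm of its 56 mm height; case below it 90 x 43 mm, heavy at the bottom. 0.18 to 0.30 kg. Starts on a 3 mm blue mat to the robot's right
- needle_meter: Square beige needle meter, 80 x 80 x 50 mm, not part of the batch; stands on the mat's right edge. Origin at the centre of its underside. Leave alone
- mug: White mug, 76 mm across, 92 mm high; origin under its centre. Leave alone
- screwdriver: Red screwdriver, 190 mm long, lying on the desk; origin on its underside. Leave alone
- screw_tray: Blue tray 120 x 90 x 30 mm; origin under its centre. Leave alone
- terminal_strip: Green terminal strip 100 x 22 x 20 mm; origin under its centre. Leave alone
There are look-alikes about, which are no part of the job. What is shaped like the meter_b but orange is not meant.

How it is judged:
By the outcome, as a careful person would: the job done as asked, in the order asked, and still so for the second after the job is handed in, with the robot touching nothing.
Of meter_a, meter_b, meter_c only 2 to 3 are there at a start; the rules pass over those that are not, and their reading is None.
At some moment in a run one of meter_a, meter_b, meter_c may be knocked a few centimetres aside while the robot is not near it.
Once in a run the grip may slacken for a moment while it holds something.
It also fails if it takes over 208 s, if anything falls off the work surface, if the arm or the gripper's body presses on something with over 40 N, if the wrist force passes 120 N, or if a joint passes its speed limit or range.

### The arm

A 6-joint arm with a two-finger parallel gripper is mounted at the origin on the work surface. World frame = base frame: x ahead of the robot, y to its left, z up, the work surface at z = 0. Lengths are in m, angles in rad, forces in N, time in s.
With the tool pointing down it reaches from about 0.3 to 0.75 m from the base axis. Payload 8.5 kg.
Tool frame: the origin (TCP) lies midway between the tips of the shut fingers; the grasp point (between the pads) lies 19 mm behind it; z points along the fingers, y is the line along which they close (so a half turn about z gives the same grasp; the last joint's range is limited). The gripper opens to 88 mm and grips with 3 to 60 N. Pads are 18 mm wide; open, the fingers measure 123 mm over their backs; the gripper's body (75 mm by 187 mm) begins 45 mm behind the grasp point.
Start: joints at [-1.332, 0.381, 1.297, -0, 1.464, -0.215], TCP at [0.241, -0.494, 0.216] pointing down, gripper open.
Joint ranges: [-3.11, 3.11], [-0.89, 2.33], [0.22, 2.48], [-1.42, 4.56], [0.17, 2.85], [-2.88, 2.88]. Speed limits (rad/s): [2.39, 2.39, 3.14, 3.14, 3.14, 3.14].

### API

Orientations are given as [roll, pitch, yaw] about the fixed x, y, z axes, in that order (R = Rz(yaw) Ry(pitch) Rx(roll)).
In Python, from cell import ctrl gives the robot as it stands. The module is installed in compiled form; this text tells all that it offers.
- The arm moves only by the shell command python3 -m jog 'ROWS' [FORCE]. ROWS is JSON, one flat list of numbers, 7 for each row, row after row: the shift along the tool's x, y, z scaled (see below), then the turn, a rotation vector about the tool's x, y, z scaled (see below), then the closure, from -1 (fully open) to 1 (shut), so that 0 is half open. In form: [tx, ty, tz, wx, wy, wz, gripper, tx, ty, tz, wx, wy, wz, gripper, ...]. A call has exactly 10 rows; each row shifts and turns the commanded pose from where the row before left it, along the tool's axes as they then stand; what a row does not reach is not made up. The controller multiplies each number of a shift by 30 mm and each number of a turn by 0.12 rad. A row lasts 1/12 s, in which the tool goes at most 41.7 mm and 7.16 degrees, less where a joint would pass 70% of its speed; a pose out of reach is approached as far as the arm can. A call with a number of a shift or a turn outside -1 to 1 is refused whole. A call with a gripper value outside its range is refused whole. The fingers move at their own pace and stop on an object; FORCE is the grip in N (left out, the last holds). Time passes only in rows, so rows that do not move let the fingers close, or fill a call up. It gives the time, the measured TCP pose, the force, the opening and the grip force at its end, in the units of the state.
- ctrl.state(): the state, without advancing time (a new reading comes with each control period).
- ctrl.camera(name): name is "scene" or "top" or "wrist"; returns a dict with "frame" (384x512x3 uint8, red, green, blue), "K" (3x3 intrinsics, pixels), "k1" (the pictures are not rectified: a ray, as slopes to the right and down, at radius r is drawn at 1 + k1 r^2 times it, then the intrinsics apply), "rvec" (rotation vector, rad) and "tvec" (3), from world to camera coordinates, as OpenCV has them; the wrist camera has in their place "mount" (4x4, takes a point from camera to tool coordinates, whose origin is the TCP and whose axes are the flange's). Camera axes: x right, y down, z forward; pixel columns grow to the right and rows downward; lengths in m; the calibration is good to about 2 mm. A picture is of the moment at which its call begins: read the wrist's pose just before it. There is no depth.
- ctrl.job_done(): hands the job in; it is judged then, once.
Trained networks look in a picture, given as the dict that the camera call returned (one of the last four; its "shot" number tells which), for a name from the list of things; names that differ only in an ending like _2 or _b are one class to them, and where a whole thing is asked for, a point or a joint stands for the part that bears it (a point fixed in the world has none). Each returns a list of dicts, best first, with "score" (0 to 1); they miss things now and then, are a little off and sometimes report something else, mostly with a low value. They report only what shows in the picture. A call takes as long as a camera call. They do not tell look-alikes from the thing itself.
- ctrl.look_for(thing, picture): "centre" ([row, column] as shares, 0 to 1, of the picture: columns of its width, rows of its height, amid what is visible of it).
The state is a dict: "time": time; "joint_positions": joint angles; "dq": joint speeds; "joint_torque": joint torques, N m; "ee_pos": TCP position; "eef_rot": TCP orientation; "ft_force": force on the tool from outside, world axes, zero at the start; "ft_torque": the same for the moment, N m; "grip_width": finger opening in m; "grip_force": force on a finger pad.
Only numpy, scipy, OpenCV 4.12 (cv2) and the standard library are available. Lean on these libraries where they do the work, as an engineer would, in place of code of your own. Each camera call takes 0.05 s, during which the arm holds its last target. There are 200 camera calls.

## Working session

There is one attempt and no reset: what is moved stays moved. The work goes in short steps, Python scripts to look and compute and a shell command to move; the robot and the scene stay as the last step left them, time stands still between calls to the robot, and variables do not carry over. Pictures are saved under pics/ and viewed, at most 14 in all, crops included, and the job is handed in when it is done.

```bash
mkdir -p pics; cat > h.py <<'E'
import numpy as np, cv2
from cell import ctrl
from scipy.spatial.transform import Rotation as R
def ray(pic,px,st=None):
    """px=(u,v) pixel -> origin, direction in world"""
    K=pic["K"]; k1=pic["k1"]
    d=np.array([(px[0]-K[0][2])/K[0][0],(px[1]-K[1][2])/K[1][1]]); s=d.copy()
    for _ in range(20): s=d/(1+k1*(s@s))
    v=np.array([s[0],s[1],1.])
    if "rvec" in pic:
        Rm=cv2.Rodrigues(np.array(pic["rvec"],float))[0]; t=np.array(pic["tvec"]).ravel()
        return -Rm.T@t, Rm.T@v
    M=np.array(pic["mount"]); Rt=R.from_euler('xyz',st["eef_rot"]).as_matrix(); p=np.array(st["ee_pos"])
    return Rt@M[:3,3]+p, Rt@M[:3,:3]@v
def atz(pic,px,z,st=None):
    o,d=ray(pic,px,st); return o+d*(z-o[2])/d[2]
def proj(pic,P,st=None):
    P=np.array(P,float)
    if "rvec" in pic:
        Rm=cv2.Rodrigues(np.array(pic["rvec"],float))[0]; c=Rm@P+np.array(pic["tvec"]).ravel()
    else:
        M=np.array(pic["mount"]); Rt=R.from_euler('xyz',st["eef_rot"]).as_matrix()
        c=M[:3,:3].T@(Rt.T@(P-np.array(st["ee_pos"]))-M[:3,3])
    s=c[:2]/c[2]; s=s*(1+pic["k1"]*(s@s)); K=pic["K"]
    return np.array([K[0][0]*s[0]+K[0][2],K[1][1]*s[1]+K[1][2]])
def save(pic,n): cv2.imwrite(f"pics/{n}.png",pic["frame"][:,:,::-1])
E
python3 - <<'E'
from h import *
np.set_printoptions(precision=3,suppress=True)
s=ctrl.state(); print(s["time"],s["ee_pos"],s["eef_rot"],s["grip_width"])
fr=[]
for n in ("top","scene"):
    p=ctrl.camera(n); fr.append(p); save(p,n+"0")
    print(n,ray(p,(256,192)))
    for t in ("test_box","hood_handle","clamp_grip","start_top","meter_a","needle_meter"):
        for r in ctrl.look_for(t,p)[:5]:
            c=r["centre"]; px=(c[1]*512,c[0]*384); print(t,round(r["score"],2),np.round(px),atz(p,px,{"meter_a":.059,"needle_meter":.053,"hood_handle":.127,"clamp_grip":.09,"start_top":.077}.get(t,.055))[:2])
p=ctrl.camera("wrist"); save(p,"wrist0"); print(np.array(p["mount"]),p["K"],p["k1"])
E
```

```text
0.0 [ 0.241 -0.494  0.215] [-3.14  -0.     0.454] 0.08809883579445484
top (array([ 0.472, -0.086,  1.384]), array([ 0.025, -0.009, -1.   ]))
test_box 0.72 [191. 171.] [0.57  0.115]
hood_handle 0.77 [182. 169.] [0.57  0.131]
clamp_grip 0.21 [103. 227.] [0.383 0.381]
meter_a 0.93 [302. 145.] [ 0.662 -0.245]
meter_a 0.87 [408. 177.] [ 0.566 -0.596]
meter_a 0.8 [326. 220.] [ 0.42  -0.329]
meter_a 0.58 [413. 223.] [ 0.416 -0.616]
meter_a 0.38 [180. 168.] [0.579 0.15 ]
needle_meter 0.73 [353. 157.] [ 0.63  -0.416]
scene (array([1.26 , 0.493, 0.711]), array([-0.63 , -0.558, -0.54 ]))
test_box 0.93 [320. 240.] [0.569 0.117]
hood_handle 0.94 [327. 237.] [0.623 0.165]
clamp_grip 0.71 [290. 191.] [ 0.461 -0.07 ]
meter_a 0.89 [206. 213.] [ 0.689 -0.222]
meter_a 0.87 [165. 166.] [ 0.577 -0.572]
meter_a 0.61 [187. 153.] [ 0.455 -0.587]
meter_a 0.56 [242. 178.] [ 0.46  -0.283]
needle_meter 0.68 [181. 195.] [ 0.664 -0.37 ]
[[-0.    -0.955 -0.295  0.078]
 [ 1.    -0.     0.    -0.   ]
 [-0.    -0.295  0.955 -0.169]
 [ 0.     0.     0.     1.   ]] [[302.159   0.    257.668]
 [  0.    302.159 189.736]
 [  0.      0.      1.   ]] 0.028297832482165913
```

```bash
python3 -c "
import cv2,numpy as np
a=cv2.imread('pics/top0.png');b=cv2.imread('pics/scene0.png')
cv2.imwrite('pics/both.png',cv2.resize(np.hstack([a]),(800,600),interpolation=cv2.INTER_CUBIC))"
```

```text
(no output)
```

View pics/both.png

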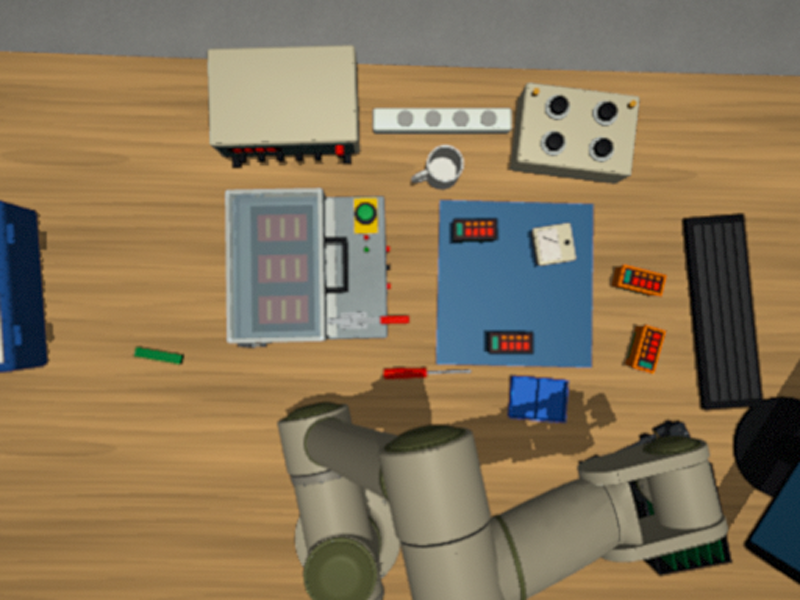

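View pics/scene0.png

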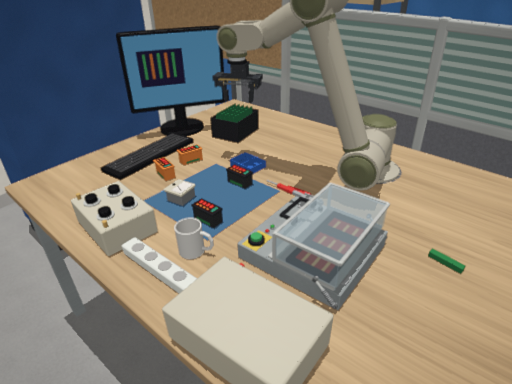

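The top picture (in 512x384 pixels) shows two black meters with red digits on the mat, at (303,147) and (326,219). The look-alikes are the orange meters at (409,179) and (415,223) and the beige needle meter at (353,157). I choose the two black ones. The test box is at about (195,170), with the button at (234,136) and the red grip at (253,204).

```bash
cat > box.py <<'E'
from h import *
from scipy.optimize import least_squares
np.set_printoptions(precision=3,suppress=True)
def blob(f,m,win):
    u0,u1,v0,v1=win; mm=np.zeros(m.shape,np.uint8); mm[v0:v1,u0:u1]=m[v0:v1,u0:u1]
    n,l,st,c=cv2.connectedComponentsWithStats(mm); i=1+np.argmax(st[1:,4]); 
    return c[i],st[i],np.argwhere(l==i)[:,::-1]
E
python3 - <<'E'
from box import *
def B(q,P): c,s=np.cos(q[2]),np.sin(q[2]); return np.array([q[0]+c*P[0]-s*P[1],q[1]+s*P[0]+c*P[1],P[2]])
obs=[]
for n,w in (("top",(220,262,115,225)),("scene",(235,330,180,260))):
    p=ctrl.camera(n); f=p["frame"].astype(int); r,g,b=f[...,0],f[...,1],f[...,2]
    c,st,_=blob(f,(g>r+30)&(g>b+20),w); print(n,"green",c,st); obs.append((p,c,(-.130,-.112,.077),1))
    c,st,_=blob(f,(r>150)&(g<70)&(b<70),w); print(n,"red",c,st); 
    if n=="top": obs.append((p,c,(-.112-.074,.112,.096),1)); T=p
for px in ((385.5,197.5),(387,338.5)):
    obs.append((T,np.array(px)*.64,(-.170,.150*np.sign(px[1]-260),.055),1))
def res(q): return np.concatenate([proj(p,B(q,P))-c for p,c,P,w in obs])
q=least_squares(res,[.57,.12,1.57],loss='soft_l1').x
print(q,res(q).round(1))
# meters
f=T["frame"].astype(int)
for w in ((285,325,135,160),(305,345,208,230)):
    m=(f.max(2)<70)|((f[...,0]>f[...,2]+60))
    c,st,pts=blob(f,m,w)
    X=np.array([atz(T,p,.059)[:2] for p in pts]); rc=cv2.minAreaRect(X.astype(np.float32)*1000); print("meter",X.mean(0),rc,st)
E
```

```text
top green [233.5 135.5] [229 131  10  10  88]
top red [252.488 204.047] [244 202  18   5  86]
scene green [255.615 236.677] [250 232  12  10  96]
scene red [285.853 187.662] [277 184  20   8  68]
[0.568 0.103 1.615] [ 0.2  0.2 -0.1  0.6 -0.2 -2.1 -0.8 -1.3 -0.  -0.3]
meter [ 0.656 -0.251] ((656.6502075195312, -248.15834045410156), (46.26235580444336, 95.62013244628906), 1.4542427062988281) [288 140  30  15 347]
meter [ 0.424 -0.329] ((424.0369567871094, -327.5523986816406), (42.30916976928711, 95.10594940185547), 1.318848967552185) [311 212  30  14 325]
```

```bash
cat >> box.py <<'E'
Q=[0.568,0.103,1.615]
def B(P,q=None):
    q=q or Q; c,s=np.cos(q[2]),np.sin(q[2]); return np.array([q[0]+c*P[0]-s*P[1],q[1]+s*P[0]+c*P[1],P[2]])
def delta(target,rot=None):
    "units to shift / turn from the present pose: shift in present tool axes (turn done after)"
    s=ctrl.state(); Rt=R.from_euler('xyz',s["eef_rot"])
    d=Rt.inv().apply(np.array(target)-s["ee_pos"])/.03
    w=np.zeros(3) if rot is None else (Rt.inv()*R.from_euler('xyz',rot)).as_rotvec()/.12
    return d.round(2),w.round(2)
E
python3 -m jog '[0,0,-0.2,0,0,-0.97,-1, 0,0,-0.2,0,0,-0.97,-1, 0,0,0,0,0,-0.97,-1, 0,0,0,0,0,-0.97,-1, 0,0,0,0,0,-0.97,-1, 0,0,0,0,0,-0.97,-1, 0,0,0,0,0,-0.97,-1, 0,0,0,0,0,-0.97,-1, 0,0,0,0,0,-0.97,-1, 0,0,0,0,0,-0.95,-1]' 20
python3 -c "
from box import *
print(B((-.192,.112,.22)),delta(B((-.192,.112,.22)),[np.pi,0,1.615]),ctrl.state()['joint_positions'])"
```

```text
time: 1.68
ee_pos: [0.2411, -0.4943, 0.2277]
eef_rot: [-3.142, -0.0, 1.621]
ft_force: [0.1, 0.2, 0.3]
grip_width: 0.088
grip_force: 0.0
[ 0.465 -0.094  0.22 ] (array([12.96,  8.11,  0.26]), array([-0.  , -0.  ,  0.05])) [-1.332  0.372  1.275  0.     1.494 -1.383]
```

```bash
python3 -m jog '[0.9,0.6,0,0,0,0,-1, 0.9,0.6,0,0,0,0,-1, 0.9,0.6,0,0,0,0,-1, 0.9,0.6,0,0,0,0,-1, 0.9,0.6,0,0,0,0,-1, 0.9,0.6,0,0,0,0,-1, 0.9,0.6,0,0,0,0,-1, 0.9,0.6,0,0,0,0,-1, 0.9,0.6,0,0,0,0,-1, 0.9,0.6,0,0,0,0,-1]' >/dev/null
python3 -m jog '[0.9,0.6,0,0,0,0,-1, 0.9,0.6,0,0,0,0,-1, 0.9,0.6,0,0,0,0,-1, 0.9,0.3,0,0,0,0,-1, 0.3,0,0,0,0,0,0, 0,0,0,0,0,0,0, 0,0,0,0,0,0,0, 0,0,0,0,0,0,0, 0,0,0,0,0,0,0, 0,0,0,0,0,0,0]'
python3 - <<'E'
from box import *
s=ctrl.state(); p=ctrl.camera("wrist"); f=p["frame"].copy()
for P in ((-.112-.043,.112,.098),(-.112-.105,.112,.098),(-.130,-.112,.077),(-.17,.15,.055),(-.17,-.15,.055),(-.112,.112,.09),(-.09,.05,.127),(-.09,-.05,.127)):
    u=proj(p,B(P),s).round().astype(int); cv2.circle(f,tuple(int(x) for x in u),3,(255,0,255),-1); print(P,u)
cv2.imwrite("pics/w1.png",f[:,:,::-1])
print(delta(B((-.192,.112,.22)),[np.pi,0,1.615]))
E
```

```text
time: 3.35
ee_pos: [0.4664, -0.0979, 0.2277]
eef_rot: [-3.142, 0.0, 1.614]
ft_force: [0.3, 0.3, -0.5]
grip_width: 0.0505
grip_force: 0.0
(-0.155, 0.112, 0.098) [255 135]
(-0.217, 0.112, 0.098) [255 195]
(-0.13, -0.112, 0.077) [478 106]
(-0.17, 0.15, 0.055) [222 144]
(-0.17, -0.15, 0.055) [491 142]
(-0.112, 0.112, 0.09) [255  88]
(-0.09, 0.05, 0.127) [330  58]
(-0.09, -0.05, 0.127) [454  57]
(array([ 0.14, -0.06,  0.26]), array([-0.  ,  0.  , -0.01]))
```

View pics/w1.png

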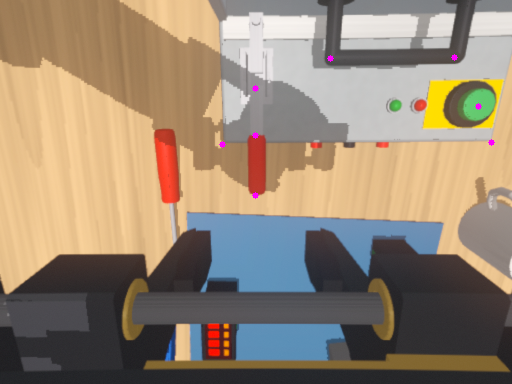

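The wrist picture confirms the box pose. The projected points land on the red grip (255,135)-(255,195), the button (478,106) and the handle bar (330-454,58). Next I grip the clamp handle.

```bash
python3 -m jog '[0.1,0,0.75,0,0,0,0, 0.04,0,0.75,0,0,0,0, 0,0,0.75,0,0,0,0, 0,0,0.75,0,0,0,0, 0,0,0.75,0,0,0,0, 0,0,0.75,0,0,0,0, 0,0,0.7,0,0,0,0, 0,0,0,0,0,0,1, 0,0,0,0,0,0,1, 0,0,0,0,0,0,1]' 12
python3 -m jog '[0,0,0,0,0,0,1, 0,0,0,0,0,0,1, 0,0,0,0,0,0,1, 0,0,0,0,0,0,1, 0,0,0,0,0,0,1, 0,0,0,0,0,0,1, 0,0,0,0,0,0,1, 0,0,0,0,0,0,1, 0,0,0,0,0,0,1, 0,0,0,0,0,0,1]'
python3 -c "
from box import *
r=.08;a=np.linspace(0,1.5,21)
P=np.c_[-r*np.cos(a),-r*np.sin(a)]/.03
print(np.diff(P,axis=0).round(2).tolist())"
```

```text
time: 4.23
ee_pos: [0.467, -0.0932, 0.0728]
eef_rot: [3.14, 0.001, 1.615]
ft_force: [-0.8, -0.9, 0.8]
grip_width: 0.0263
grip_force: 0.0
time: 5.07
ee_pos: [0.4651, -0.0932, 0.0726]
eef_rot: [-3.139, 0.001, 1.616]
ft_force: [-9.2, -4.0, 1.4]
grip_width: 0.018
grip_force: 12.0
[[0.01, -0.2], [0.02, -0.2], [0.04, -0.2], [0.05, -0.19], [0.07, -0.19], [0.08, -0.18], [0.09, -0.18], [0.11, -0.17], [0.12, -0.16], [0.13, -0.15], [0.14, -0.14], [0.15, -0.13], [0.16, -0.12], [0.17, -0.11], [0.18, -0.09], [0.18, -0.08], [0.19, -0.07], [0.19, -0.05], [0.2, -0.04], [0.2, -0.02]]
```

```bash
python3 -m jog '[0.01,-0.03,-0.2,0,0,0,1, 0.02,-0.03,-0.2,0,0,0,1, 0.04,0,-0.2,0,0,0,1, 0.05,0,-0.19,0,0,0,1, 0.07,0,-0.19,0,0,0,1, 0.08,0,-0.18,0,0,0,1, 0.09,0,-0.18,0,0,0,1, 0.11,0,-0.17,0,0,0,1, 0.12,0,-0.16,0,0,0,1, 0.13,0,-0.15,0,0,0,1]'
python3 -m jog '[0.14,0,-0.14,0,0,0,1, 0.15,0,-0.13,0,0,0,1, 0.16,0,-0.12,0,0,0,1, 0.17,0,-0.11,0,0,0,1, 0.18,0,-0.09,0,0,0,1, 0.18,0,-0.08,0,0,0,1, 0.19,0,-0.07,0,0,0,1, 0.19,0,-0.05,0,0,0,1, 0.2,0,-0.04,0,0,0,1, 0.22,0,-0.02,0,0,0,1]'
```

```text
time: 5.9
ee_pos: [0.4639, -0.0703, 0.127]
eef_rot: [3.141, -0.001, 1.615]
ft_force: [3.9, 3.9, -9.5]
grip_width: 0.0179
grip_force: 12.0
time: 6.73
ee_pos: [0.4615, -0.0178, 0.1528]
eef_rot: [3.14, 0.002, 1.615]
ft_force: [-1.0, -4.5, 4.8]
grip_width: 0.0177
grip_force: 12.0
```

```bash
python3 -m jog '[0.1,0,0,0,0,0,1, 0.1,0,0,0,0,0,1, 0,0,0,0,0,0,1, 0,0,0,0,0,0,-0.2, 0,0,0,0,0,0,-0.2, 0,0,0,0,0,0,-0.2, 0,0,0,0,0,0,-0.2, 0,0,-0.8,0,0,0,-0.2, 0,0,-1,0,0,0,-0.2, 0,0,-1,0,0,0,-0.2]'
python3 -m jog '[-0.8,0.8,-0.4,0,0,0,-0.2, -0.8,0.8,-0.4,0,0,0,-0.2, -0.8,0.8,0,0,0,0,-0.2, -0.8,0.8,0,0,0,0,0, -0.8,0.2,0,0,0,0,1, 0,0,0,0,0,0,1, 0,0,0,0,0,0,1, 0,0,0,0,0,0,1, 0,0,0,0,0,0,1, 0,0,0,0,0,0,1]'
python3 - <<'E'
from box import *
s=ctrl.state(); p=ctrl.camera("wrist"); save(p,"w2")
a=1.5
for a in (1.3,1.4,1.5): print(a,proj(p,B((-.112-.105*np.cos(a),.112,.09+.105*np.sin(a))),s))
d=np.array([1,0,-1])/2**.5
# hook: contact on bar front-underside, tip 25 past, tool half-thickness 10
bar=np.array([-.090,0,.127]); n=np.array([1,0,1])/2**.5
tip=bar-n*(.006+.011)+d*.022
print("tip",tip,B(tip)); pre=tip-d*.09
print("pre",pre,B(pre),s["ee_pos"],delta(B(pre)))
E
```

```text
time: 7.57
ee_pos: [0.4605, -0.0116, 0.2365]
eef_rot: [-3.14, -0.001, 1.615]
ft_force: [0.5, -0.0, 1.1]
grip_width: 0.0531
grip_force: 0.0
time: 8.4
ee_pos: [0.5679, -0.1262, 0.2603]
eef_rot: [3.141, 0.0, 1.616]
ft_force: [-0.2, 0.5, 0.3]
grip_width: 0.0081
grip_force: 0.0
1.3 [117.501  78.616]
1.4 [113.968  63.072]
1.5 [110.879  46.648]
tip [-0.086  0.     0.099] [0.572 0.017 0.099]
pre [-0.15   0.     0.163] [ 0.575 -0.047  0.163] [ 0.568 -0.126  0.26 ] (array([2.63, 0.34, 3.24]), array([0., 0., 0.]))
```

View pics/w2.png

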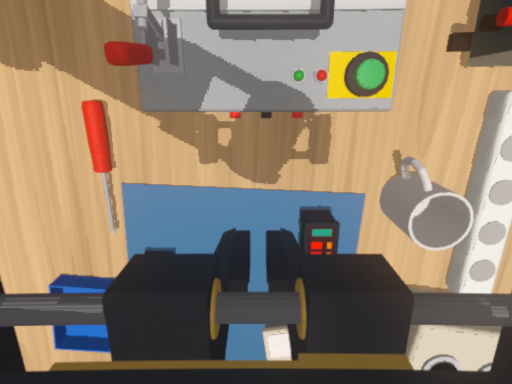

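The second wrist picture shows the handle upright, with the grip end at (113,50) as projected for 1.5 rad. The bow handle is at (270,20). Now I tilt the tool to hook the hood.

```bash
python3 -m jog '[0,0,0,0,0.94,0,1, 0,0,0,0,0.94,0,1, 0,0,0,0,0.93,0,1, 0,0,0,0,0.93,0,1, 0,0,0,0,0.93,0,1, 0,0,0,0,0.93,0,1, 0,0,0,0,0.93,0,1, 0,0,0,0,0,0,1, 0,0,0,0,0,0,1, 0,0,0,0,0,0,1]'
python3 - <<'E'
from box import *
d=np.array([1,0,-1])/2**.5; n=np.array([1,0,1])/2**.5
bar=np.array([-.090,0,.127])
tip=bar-n*(.006+.018)+d*.022
print("pre",delta(B(tip-d*.08)),"tip",delta(B(tip)),ctrl.state()["joint_positions"])
# arc path of the tip in box frame: bar along its arc, offset constant
phi0=np.arctan2(70,225); th=np.linspace(0,1.3,21)
P=np.array([[.135-.2356*np.cos(phi0+t),0,.057+.2356*np.sin(phi0+t)] for t in th])
print((np.c_[np.diff(P,axis=0)@np.array([.7071,0,.7071]),np.diff(P,axis=0)@d]/.03).round(2).tolist())
E
```

```text
time: 9.28
ee_pos: [0.5684, -0.1266, 0.2605]
eef_rot: [3.14, -0.78, 1.617]
ft_force: [-1.0, 0.5, -1.0]
grip_width: 0.0004
grip_force: 0.0
pre (array([-0.64,  0.33,  4.5 ]), array([0., 0., 0.])) tip (array([-0.62,  0.33,  7.17]), array([0., 0., 0.])) [-0.684  0.599  1.018  0.622  2.02  -0.597]
[[0.46, -0.22], [0.47, -0.19], [0.48, -0.16], [0.49, -0.13], [0.5, -0.1], [0.51, -0.06], [0.51, -0.03], [0.51, 0.0], [0.51, 0.04], [0.51, 0.07], [0.5, 0.1], [0.49, 0.13], [0.48, 0.16], [0.47, 0.2], [0.46, 0.23], [0.44, 0.26], [0.42, 0.28], [0.41, 0.31], [0.38, 0.34], [0.36, 0.36]]
```

```bash
python3 -m jog '[-0.32,0.17,0.8,0,0,0,1, -0.3,0.16,0.8,0,0,0,1, 0,0,0.8,0,0,0,1, 0,0,0.8,0,0,0,1, 0,0,0.8,0,0,0,1, 0,0,0.8,0,0,0,1, 0,0,0.8,0,0,0,1, 0,0,0.8,0,0,0,1, 0,0,0.77,0,0,0,1, 0,0,0,0,0,0,1]'
python3 -m jog '[0.23,0,0,0,0,0,1, 0.46,-0.22,-0.22,0,0,0,1, 0.47,0.22,-0.19,0,0,0,1, 0.48,0,-0.16,0,0,0,1, 0.49,0,-0.13,0,0,0,1, 0.5,0,-0.1,0,0,0,1, 0.51,0,-0.06,0,0,0,1, 0.51,0,-0.03,0,0,0,1, 0.51,0,0,0,0,0,1, 0.51,0,0.04,0,0,0,1]'
python3 -c "
from box import *
p=ctrl.camera('scene');save(p,'s2')"
```

```text
time: 10.12
ee_pos: [0.5705, 0.0155, 0.0933]
eef_rot: [-3.138, -0.783, 1.618]
ft_force: [-0.1, 0.7, -0.3]
grip_width: 0.0003
grip_force: 0.0
time: 10.95
ee_pos: [0.5696, 0.0897, 0.2164]
eef_rot: [3.13, -0.777, 1.622]
ft_force: [-7.6, -24.7, 21.1]
grip_width: 0.0004
grip_force: 16.3
```

View pics/s2.png

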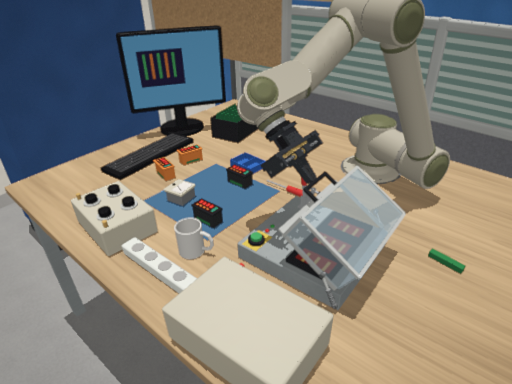

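The hood is about half lifted, with the bar at (320,185). The force points along the fingers, so the tips are touching the hood's face. I will back them out a little and carry on, slower.

```bash
python3 -m jog '[0,0,-0.3,0,0,0,1, 0.3,0,-0.15,0,0,0,1, 0.3,0,0,0,0,0,1, 0.3,0,0.03,0,0,0,1, 0.3,0,0.05,0,0,0,1, 0.3,0,0.06,0,0,0,1, 0.3,0,0.07,0,0,0,1, 0.3,0,0.08,0,0,0,1, 0.3,0,0.1,0,0,0,1, 0.3,0,0.1,0,0,0,1]'
```

```text
time: 11.83
ee_pos: [0.5656, 0.1521, 0.2679]
eef_rot: [-3.141, -0.784, 1.615]
ft_force: [0.7, -0.1, -0.3]
grip_width: 0.0007
grip_force: 0.0
```

```bash
python3 -m jog '[0.3,0,0.1,0,0,0,1, 0.3,0,0.1,0,0,0,1, 0.3,0,0.12,0,0,0,1, 0.3,0,0.14,0,0,0,1, 0.3,0,0.15,0,0,0,1, 0.3,0,0.18,0,0,0,1, 0.3,0,0.2,0,0,0,1, 0.3,0,0.2,0,0,0,1, 0,0,0,0,0,0,1, 0,0,0,0,0,0,1]'
python3 -c "
from box import *
p=ctrl.camera('scene');save(p,'s3')"
```

```text
time: 12.67
ee_pos: [0.5621, 0.2278, 0.2932]
eef_rot: [3.141, -0.783, 1.617]
ft_force: [0.1, -1.2, -0.4]
grip_width: 0.0005
grip_force: 0.0
```

View pics/s3.png

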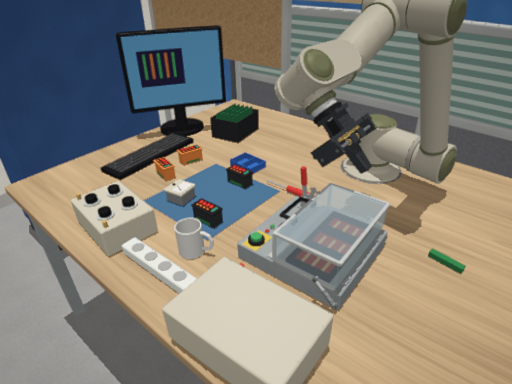

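The fingers slipped off the bar and the hood fell shut, with no harm done: the clamp is still up at (305,175). I'll retry with the fingers kept radial to the hinge, turning with the hood.

```bash
python3 - <<'E'
from box import *
t=np.radians(65); d=np.array([np.sin(t),0,-np.cos(t)]); n=np.array([np.cos(t),0,np.sin(t)])
bar=np.array([-.090,-.02,.127]); tip=bar-n*.025+d*.014
rot=(R.from_euler('z',Q[2])*R.from_matrix(np.c_[n,[0,-1,0],d])).as_euler('xyz')
np.save("hook.npy",np.r_[tip,d,rot])
print(rot,B(tip-d*.07),B(tip))
print(delta(B(tip-d*.07+[0,0,.12]),rot))
E
```

```text
[ 3.142 -1.134  1.615] [ 0.595 -0.047  0.128] [0.592 0.016 0.098]
(array([-7.57,  0.67, -5.43]), array([-0.01,  2.93,  0.  ]))
```

```bash
python3 -m jog '[-0.76,0.07,-0.54,0,0,0,1, -0.76,0.07,-0.54,0,0,0,1, -0.76,0.07,-0.54,0,0,0,1, -0.76,0.07,-0.54,0,0,0,1, -0.76,0.07,-0.54,0,0,0,1, -0.76,0.07,-0.54,0,0,0,1, -0.76,0.07,-0.54,0,0,0,1, -0.76,0.07,-0.54,0,0,0,1, -0.76,0.07,-0.54,0,0,0,1, -0.76,0.07,-0.54,0,0,0,1]' >/dev/null
python3 -m jog '[0,0,0,0,0.75,0,1, 0,0,0,0,0.75,0,1, 0,0,0,0,0.75,0,1, 0,0,0,0,0.68,0,1, 0,0,0,0,0,0,1, 0,0,0,0,0,0,1, 0,0,0,0,0,0,1, 0,0,0,0,0,0,1, 0,0,0,0,0,0,1, 0,0,0,0,0,0,1]'
python3 - <<'E'
from box import *
h=np.load("hook.npy"); print(delta(B(h[:3]-h[3:6]*.07),h[6:]),delta(B(h[:3])),ctrl.state()["joint_positions"])
E
```

```text
time: 14.38
ee_pos: [0.5956, -0.047, 0.2476]
eef_rot: [3.139, -1.134, 1.618]
ft_force: [-0.4, -0.6, -0.4]
grip_width: 0.0003
grip_force: 0.0
(array([-3.61, -0.04,  1.68]), array([-0.  ,  0.01,  0.01])) (array([-3.61, -0.04,  4.01]), array([0., 0., 0.])) [-0.627  0.697  1.098  0.922  2.043 -0.542]
```

```bash
python3 -m jog '[-0.9,0,0.42,0,0,0,1, -0.9,0,0.42,0,0,0,1, -0.9,0,0.42,0,0,0,1, -0.9,-0.04,0.42,0,0,0,1, 0,0,0.5,0,0,0,1, 0,0,0.6,0,0,0,1, 0,0,0.6,0,0,0,1, 0,0,0.63,0,0,0,1, 0.15,0,0,0,0,0,1, 0.05,0,0,0,0,0,1]'
python3 -m jog '[0.3,0,-0.06,0,-0.347,0,1, 0.305,0,-0.06,0,-0.347,0,1, 0.305,0,-0.06,0,-0.347,0,1, 0.305,0,-0.06,0,-0.347,0,1, 0.305,0,-0.06,0,-0.347,0,1, 0.305,0,-0.06,0,-0.347,0,1, 0.305,0,-0.06,0,-0.347,0,1, 0.305,0,-0.06,0,-0.347,0,1, 0.305,0,-0.06,0,-0.347,0,1, 0.305,0,-0.06,0,-0.347,0,1]'
```

```text
time: 15.22
ee_pos: [0.5915, 0.019, 0.1046]
eef_rot: [3.141, -1.135, 1.618]
ft_force: [0.3, -0.2, 0.7]
grip_width: 0.0003
grip_force: 0.0
time: 16.05
ee_pos: [0.5903, 0.0559, 0.1896]
eef_rot: [3.139, -0.715, 1.616]
ft_force: [-0.7, -0.2, 0.4]
grip_width: 0.0006
grip_force: 0.0
```

```bash
python3 -c "
from box import *
p=ctrl.camera('scene');cv2.imwrite('pics/s4.png',cv2.resize(p['frame'][120:300,230:420,::-1],(760,600),interpolation=cv2.INTER_CUBIC))"
```

```text
(no output)
```

View pics/s4.png

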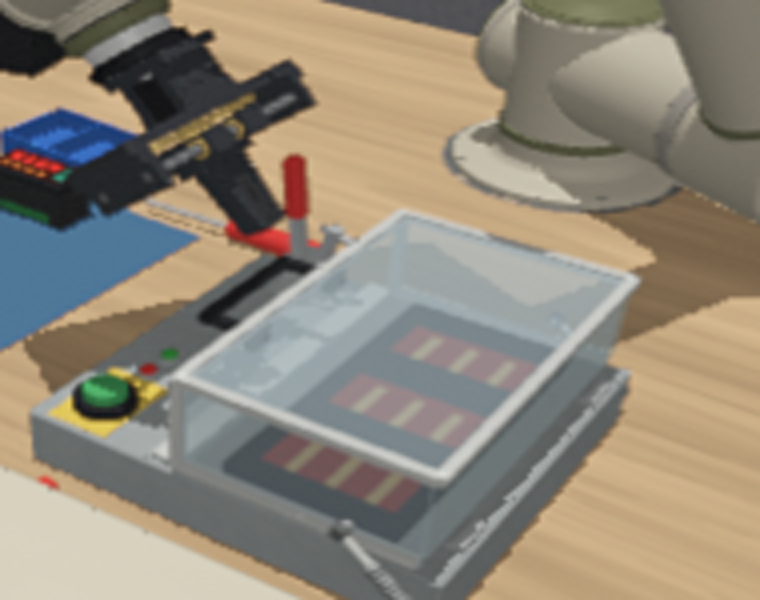

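```bash
python3 -c "
from box import *
p=ctrl.camera('scene'); s=ctrl.state()
for n,P in dict(b1=(-.09,.05,.127),b2=(-.09,-.05,.127),hf1=(-.045,.145,.147),hf2=(-.045,-.145,.147),hb=(.135,-.145,.147)).items(): u=proj(p,B(P)); print(n,u.round(),((u-[230,120])*[4,600/180]).round())
u=proj(p,s['ee_pos']);print(((u-[230,120])*[4,600/180]).round())
"
```

```text
b1 [300. 198.] [280. 260.]
b2 [280. 214.] [202. 315.]
hf1 [330. 183.] [400. 212.]
hf2 [273. 233.] [174. 375.]
hb [339. 263.] [436. 477.]
[283. 251.]
```

The hood is still shut, so the fingertips slid off the bar. The bar at crop (280,260)-(202,315) matches its projection, so the pose is right. I'll go again with the fingers deeper under the bar.

```bash
python3 -m jog '[0,0,-1,0,0,0,1, 0,0,-1,0,0.5,0,1, 0,0,-1,0,0.5,0,1, 0,0,0,0,0.5,0,1, 0,0,0,0,0.5,0,1, 0,0,0,0,0.5,0,1, 0,0,0,0,0.5,0,1, 0,0,0,0,0.5,0,1, 0,0,0,0,0,0,1, 0,0,0,0,0,0,1]'
python3 - <<'E'
from box import *
h=np.load("hook.npy"); d=h[3:6]; tip=h[:3]+d*.014   # 28 mm past the bar
h[:3]=tip; np.save("hook.npy",h)
print(delta(B(tip-d*.075),h[6:]),delta(B(tip)))
E
```

```text
time: 16.98
ee_pos: [0.5926, -0.0049, 0.2537]
eef_rot: [-3.139, -1.139, 1.612]
ft_force: [0.7, -0.1, -0.0]
grip_width: 0.0005
grip_force: 0.0
(array([-4.4 ,  0.01,  0.77]), array([ 0.01, -0.03, -0.01])) (array([-4.41,  0.01,  3.27]), array([0., 0., 0.]))
```

```bash
python3 -m jog '[-0.9,0,0.15,0,0,0,1, -0.9,0,0.15,0,0,0,1, -0.9,0,0.15,0,0,0,1, -0.9,0,0.15,0,0,0,1, -0.8,0,0.17,0,0,0,1, 0,0,0.6,0,0,0,1, 0,0,0.6,0,0,0,1, 0,0,0.6,0,0,0,1, 0,0,0.6,0,0,0,1, 0,0,0.1,0,0,0,1]'
python3 -m jog '[0.13,0,0,0,0,0,1, 0.13,0,0,0,0,0,1, 0.13,0,0,0,0,0,1, 0,0,0,0,0,0,1, 0,0,0,0,0,0,1, 0,0,0,0,0,0,1, 0,0,0,0,0,0,1, 0,0,0,0,0,0,1, 0,0,0,0,0,0,1, 0,0,0,0,0,0,1]'
```

```text
time: 17.82
ee_pos: [0.5905, 0.0321, 0.0931]
eef_rot: [-3.14, -1.138, 1.617]
ft_force: [0.5, 0.1, -0.4]
grip_width: 0.0007
grip_force: 0.0
time: 18.65
ee_pos: [0.5911, 0.0338, 0.1039]
eef_rot: [3.14, -1.137, 1.615]
ft_force: [0.9, -5.8, -3.2]
grip_width: 0.0009
grip_force: 2.7
```

```bash
python3 -m jog '[0.285,0,-0.062,0,-0.347,0,1, 0.285,0,-0.062,0,-0.347,0,1, 0.285,0,-0.062,0,-0.347,0,1, 0.285,0,-0.062,0,-0.347,0,1, 0.285,0,-0.062,0,-0.347,0,1, 0,0,0,0,0,0,1, 0,0,0,0,0,0,1, 0,0,0,0,0,0,1, 0,0,0,0,0,0,1, 0,0,0,0,0,0,1]'
python3 -c "
from box import *
p=ctrl.camera('scene');cv2.imwrite('pics/s5.png',cv2.resize(p['frame'][120:300,230:420,::-1],(760,600),interpolation=cv2.INTER_CUBIC))"
```

```text
time: 19.48
ee_pos: [0.5904, 0.0472, 0.145]
eef_rot: [-3.14, -0.931, 1.613]
ft_force: [1.7, -5.2, -3.5]
grip_width: 0.0006
grip_force: 2.4
```

View pics/s5.png

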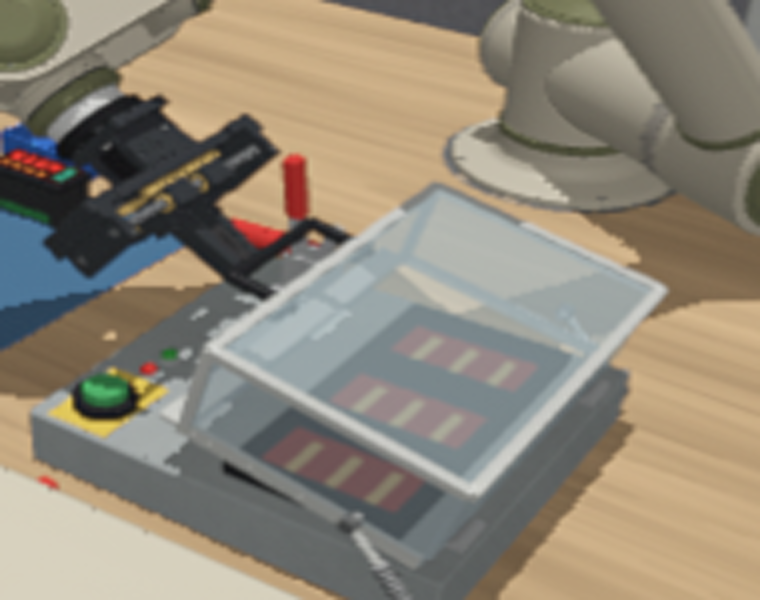

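The hood is now lifting steadily, about 0.2 rad, with the bar resting on the fingers at crop (245,280). I continue along the arc.

```bash
python3 -m jog '[0.285,0,-0.05,0,-0.347,0,1, 0.285,0,-0.05,0,-0.347,0,1, 0.285,0,-0.05,0,-0.347,0,1, 0.285,0,-0.05,0,-0.347,0,1, 0.285,0,-0.05,0,-0.347,0,1, 0.285,0,-0.05,0,-0.347,0,1, 0.285,0,-0.05,0,-0.347,0,1, 0.285,0,-0.05,0,-0.347,0,1, 0.285,0,-0.05,0,-0.347,0,1, 0.285,0,-0.05,0,-0.347,0,1]'
```

```text
time: 20.37
ee_pos: [0.5877, 0.1, 0.2142]
eef_rot: [-3.14, -0.513, 1.614]
ft_force: [0.6, -4.7, 1.6]
grip_width: 0.0005
grip_force: 1.8
```

```bash
python3 -m jog '[0.285,0,-0.06,0,-0.347,0,1, 0.285,0,-0.06,0,-0.347,0,1, 0.285,0,-0.06,0,-0.347,0,1, 0.285,0,-0.06,0,-0.347,0,1, 0.285,0,-0.06,0,-0.347,0,1, 0.285,0,-0.06,0,-0.347,0,1, 0.285,0,-0.06,0,-0.347,0,1, 0.285,0,-0.06,0,-0.347,0,1, 0.285,0,-0.06,0,-0.347,0,1, 0.285,0,-0.06,0,-0.347,0,1]'
python3 -m jog '[0.285,0,-0.062,0,-0.347,0,1, 0.285,0,-0.062,0,-0.347,0,1, 0.285,0,-0.062,0,-0.347,0,1, 0.285,0,-0.062,0,-0.347,0,1, 0.285,0,-0.062,0,-0.347,0,1, 0.285,0,-0.062,0,-0.347,0,1, 0,0,0,0,0,0,1, 0,0,0,0,0,0,1, 0,0,0,0,0,0,1, 0,0,0,0,0,0,1]'
python3 -c "
from box import *
p=ctrl.camera('scene');save(p,'s6')"
```

```text
time: 21.2
ee_pos: [0.5839, 0.1754, 0.2579]
eef_rot: [-3.139, -0.097, 1.615]
ft_force: [0.2, -1.3, 0.1]
grip_width: 0.0004
grip_force: 0.3
time: 22.03
ee_pos: [0.5822, 0.2253, 0.269]
eef_rot: [-3.141, 0.151, 1.614]
ft_force: [0.6, 0.2, 0.6]
grip_width: 0.0005
grip_force: 0.0
```

View pics/s6.png

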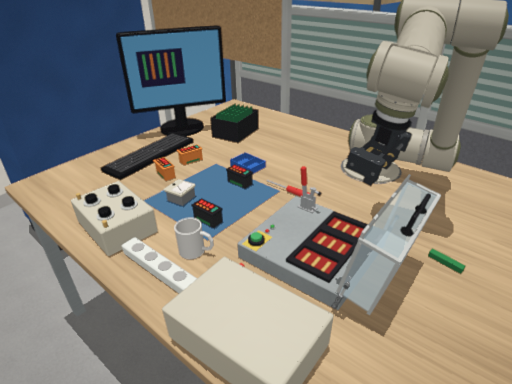

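The hood stays open by itself, the fingers are clear of it, and the recesses show at (300-350,225-270). Now for the meters.

```bash
python3 -m jog '[-0.5,0,-0.5,0,0.63,0,1, -0.9,0,-0.5,0,0.63,0,1, -1,-0.3,0,0,0,0,1, -1,-0.3,0,0,0,0,1, -1,-0.3,0,0,0,0,1, -1,-0.3,0,0,0,0,0, -1,-0.3,0,0,0,0,0, -1,-0.3,0,0,0,0,-0.6, -1,-0.3,0,0,0,0,-0.6, -1,-0.3,0,0,0,0,-0.6]' >/dev/null
python3 -m jog '[-1,-0.3,0,0,0,0,-0.6, -1,-0.3,0,0,0,0,-0.6, -1,-0.3,0,0,0,0,-0.6, -1,-0.3,0,0,0,0,-0.6, -1,-0.3,0,0,0,0,-0.6, -1,-0.3,0,0,0,0,-0.6, -1,-0.3,0,0,0,0,-0.6, 0,0,0,0,0,0,-0.6, 0,0,0,0,0,0,-0.6, 0,0,0,0,0,0,-0.6]'
cat > met.py <<'E'
from box import *
def meters(name,z=.059,guess=((.424,-.328),(.656,-.25))):
    s=ctrl.state(); p=ctrl.camera(name); hits=ctrl.look_for("meter_a",p); f=p["frame"].astype(int); out=[]
    for g in guess:
        c=proj(p,[*g,z],s); print("guess px",c.round(),[ (np.round([h["centre"][1]*512,h["centre"][0]*384]),round(h["score"],2)) for h in hits if np.hypot(h["centre"][1]*512-c[0],h["centre"][0]*384-c[1])<60])
    return s,p
E
python3 - <<'E'
from met import *
print(delta((.424,-.328,.2),[np.pi,0,1.595]))
s,p=meters("top"); s,w=meters("wrist"); save(w,"w3")
E
```

```text
time: 23.75
ee_pos: [0.4689, -0.2675, 0.3037]
eef_rot: [3.141, 0.0, 1.615]
ft_force: [-0.3, 0.7, -0.2]
grip_width: 0.0703
grip_force: 0.0
(array([-1.95, -1.59,  3.46]), array([0.  , 0.  , 0.16]))
guess px [326. 219.] []
guess px [303. 147.] [(array([305., 143.]), 0.61)]
guess px [224. 195.] [(array([224., 195.]), 0.94)]
guess px [394. 148.] [(array([391., 148.]), 0.92)]
```

View pics/w3.png

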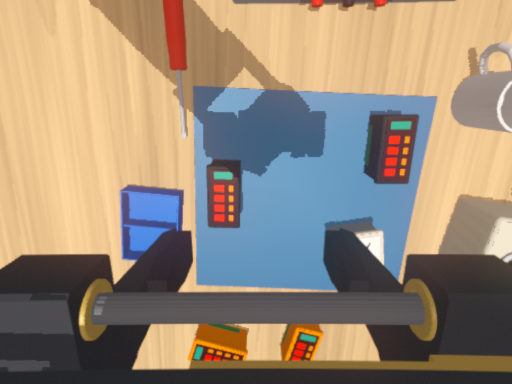

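The wrist picture shows both batch meters: the face of the near one is about (208-240, 167-227), the far one about (380-416, 114-183). The needle meter is at (365,240) and the orange look-alikes are at the bottom.

```bash
python3 - <<'E'
from met import *
s=ctrl.state(); w=ctrl.camera("wrist")
for C in (((208,167),(241,167),(241,227),(208,227)),((384,114),(418,115),(411,183),(377,182))):
    X=np.array([atz(w,c,.059,s)[:2] for c in C]); v=(X[0]+X[1]-X[2]-X[3])/2; u=(X[1]+X[2]-X[0]-X[3])/2
    print(X.mean(0),np.hypot(*v),np.hypot(*u),np.arctan2(v[1],v[0]))
print(s["ee_pos"], delta((.424,-.328,.032)))
E
```

```text
[ 0.426 -0.332] 0.09145879503921814 0.04762004830486737 1.5840017957406405
[ 0.661 -0.252] 0.09340789700888968 0.046220816571129406 1.6547251683669448
[ 0.469 -0.267  0.304] (array([-1.96, -1.61,  9.06]), array([0., 0., 0.]))
```

```bash
python3 -m jog '[-0.5,-0.4,0.9,0,0,0,-0.4, -0.5,-0.4,0.9,0,0,0,-0.4, -0.5,-0.4,0.9,0,0,0,-0.4, -0.53,-0.38,0.9,0,0,0,-0.4, 0,0,0.9,0,0,0,-0.4, 0,0,0.9,0,0,0,-0.4, 0,0,0.6,0,0,0,-0.4, 0,0,0,0,0,0,-0.4, 0,0,0,0,0,0,-0.4, 0,0,0,0,0,0,-0.4]' 25
python3 - <<'E'
from met import *
print(delta((.425,-.330,.034)))
s=ctrl.state(); w=ctrl.camera("wrist"); print([(np.round([h["centre"][1]*512,h["centre"][0]*384]),round(h["score"],2)) for h in ctrl.look_for("meter_a",w)][:2], proj(w,[.425,-.330,.059],s).round())
E
```

```text
time: 24.83
ee_pos: [0.4252, -0.3311, 0.125]
eef_rot: [3.14, 0.003, 1.616]
ft_force: [0.2, -0.4, 0.8]
grip_width: 0.0612
grip_force: 0.0
(array([ 0.04, -0.01,  3.03]), array([0., 0., 0.]))
[(array([506., 123.]), 0.78), (array([256., 190.]), 0.57)] [256. 194.]
```

```bash
python3 -m jog '[0,0,0.7,0,0,0,-0.4, 0,0,0.8,0,0,0,-0.4, 0,0,0.8,0,0,0,-0.4, 0,0,0.73,0,0,0,-0.4, 0,0,0,0,0,0,0.3, 0,0,0,0,0,0,0.5, 0,0,0,0,0,0,0.5, 0,0,0,0,0,0,0.5, 0,0,0,0,0,0,0.5, 0,0,0,0,0,0,0.5]' 25
python3 -m jog '[0,0,-0.3,0,0,0,0.5, 0,0,-0.6,0,0,0,0.5, 0,0,-0.9,0,0,0,0.5, 0,0,-0.9,0,0,0,0.5, 0,0,-0.9,0,0,0,0.5, 0,0,-0.9,0,0,0,0.5, 0,0,-0.9,0,0,0,0.5, 0,0,-0.9,0,0,0,0.5, 0,0,-0.5,0,0,0,0.5, 0,0,0,0,0,0,0.5]'
python3 -c "
from met import *
print(B((.045,.086,.055)),delta(B((.045,.086,.055+.032+.06)),[np.pi,0,1.615]))"
```

```text
time: 25.77
ee_pos: [0.4248, -0.3313, 0.0338]
eef_rot: [3.14, 0.002, 1.615]
ft_force: [-0.4, 0.1, 2.1]
grip_width: 0.0469
grip_force: 25.0
time: 26.6
ee_pos: [0.4251, -0.3314, 0.2408]
eef_rot: [3.137, 0.006, 1.616]
ft_force: [0.3, 1.1, -1.5]
grip_width: 0.0469
grip_force: 24.9
[0.48  0.144 0.055] (array([15.77,  2.53,  3.04]), array([0.04, 0.05, 0.  ]))
```

```bash
python3 -m jog '[0.3,0.1,-0.8,0,0,0,0.5, 0.6,0.1,-0.8,0,0,0,0.5, 0.8,0.13,0,0,0,0,0.5, 0.8,0.13,0,0,0,0,0.5, 0.8,0.13,0,0,0,0,0.5, 0.8,0.13,0,0,0,0,0.5, 0.8,0.13,0,0,0,0,0.5, 0.8,0.13,0,0,0,0,0.5, 0.8,0.13,0,0,0,0,0.5, 0.8,0.13,0,0,0,0,0.5]'
python3 -m jog '[0.9,0.13,0,0,0,0,0.5, 0.9,0.13,0,0,0,0,0.5, 0.9,0.13,0,0,0,0,0.5, 0.9,0.13,0,0,0,0,0.5, 0.9,0.13,0,0,0,0,0.5, 0.9,0.13,0,0,0,0,0.5, 0.9,0.13,0,0,0,0,0.5, 0.9,0.13,0,0,0,0,0.5, 0.8,0.13,0,0,0,0,0.5, 0.4,0.13,0,0,0,0,0.5]'
python3 -c "
from met import *
print(delta(B((.045,.086,.055+.032)),[np.pi,0,1.615]))
s=ctrl.state();p=ctrl.camera('wrist');save(p,'w4')"
```

```text
time: 27.43
ee_pos: [0.4513, -0.1088, 0.2837]
eef_rot: [-3.14, -0.0, 1.615]
ft_force: [0.8, -0.0, -2.6]
grip_width: 0.0469
grip_force: 24.9
time: 28.27
ee_pos: [0.4789, 0.1455, 0.2835]
eef_rot: [-3.14, 0.0, 1.618]
ft_force: [-0.3, 0.6, -1.8]
grip_width: 0.0472
grip_force: 24.9
(array([-0.04,  0.05,  6.55]), array([-0.01,  0.  ,  0.02]))
```

View pics/w4.png

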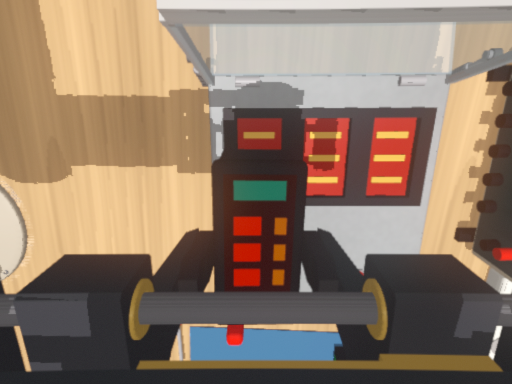

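The meter hangs straight in the grip, in line with the left-hand recess column (bay1); the other recesses show at (325,160) and (390,160). I lower it.

```bash
python3 -m jog '[0,0.05,0.7,0,0,0,0.5, -0.04,0,0.7,0,0,0,0.5, 0,0,0.7,0,0,0,0.5, 0,0,0.7,0,0,0,0.5, 0,0,0.7,0,0,0,0.5, 0,0,0.7,0,0,0,0.5, 0,0,0.6,0,0,0,0.5, 0,0,0.4,0,0,0,0.5, 0,0,0,0,0,0,0.5, 0,0,0,0,0,0,0.5]'
python3 -c "
from met import *
print(delta(B((.045,.086,.055+.032))))"
```

```text
time: 29.15
ee_pos: [0.481, 0.1412, 0.1281]
eef_rot: [-3.14, 0.001, 1.615]
ft_force: [-0.3, -1.2, -1.1]
grip_width: 0.0472
grip_force: 24.9
(array([ 0.1 , -0.02,  1.37]), array([0., 0., 0.]))
```

```bash
python3 -m jog '[0.1,-0.02,0.2,0,0,0,0.5, 0,0,0.2,0,0,0,0.5, 0,0,0.2,0,0,0,0.5, 0,0,0.2,0,0,0,0.5, 0,0,0.2,0,0,0,0.5, 0,0,0.15,0,0,0,0.5, 0,0,0.15,0,0,0,0.5, 0,0,0.05,0,0,0,0.5, 0,0,0,0,0,0,0.5, 0,0,0,0,0,0,0.5]'
```

```text
time: 29.98
ee_pos: [0.4805, 0.1449, 0.0879]
eef_rot: [3.141, 0.001, 1.615]
ft_force: [0.3, 0.2, -1.3]
grip_width: 0.0469
grip_force: 24.9
```

```bash
python3 -m jog '[0,0,0.06,0,0,0,0.5, 0,0,0,0,0,0,-0.4, 0,0,0,0,0,0,-0.4, 0,0,0,0,0,0,-0.4, 0,0,-0.3,0,0,0,-0.4, 0,0,-0.7,0,0,0,-0.4, 0,0,-1,0,0,0,-0.4, 0,0,-1,0,0,0,-0.4, 0,0,-1,0,0,0,-0.4, 0,0,-1,0,0,0,-0.4]'
python3 -m jog '[-1,0.1,-1,0,0,0,-0.4, -1,0.5,-0.5,0,0,0,-0.4, -1,0.5,0,0,0,0,-0.4, -1,0.5,0,0,0,0,-0.4, -1,0.5,0,0,0,0,-0.4, -1,0.5,0,0,0,0,-0.4, -1,0.5,0,0,0,0,-0.4, -1,0.5,0,0,0,0,-0.4, -1,0.5,0,0,0,0,-0.4, -1,0.5,0,0,0,0,-0.4]'
python3 -c "
from met import *
s=ctrl.state();p=ctrl.camera('wrist');save(p,'w5');print(delta((.660,-.251,.2)))
print([(np.round([h['centre'][1]*512,h['centre'][0]*384]),round(h['score'],2)) for h in ctrl.look_for('meter_a',p)], proj(p,(.660,-.251,.059),s), proj(p,B((.045,.086,.111)),s))"
```

```text
time: 30.82
ee_pos: [0.4801, 0.145, 0.2385]
eef_rot: [3.141, 0.001, 1.615]
ft_force: [-0.6, -0.2, 0.2]
grip_width: 0.0619
grip_force: 0.0
time: 31.65
ee_pos: [0.6319, -0.1494, 0.2817]
eef_rot: [3.141, 0.001, 1.615]
ft_force: [0.5, 0.0, 0.6]
grip_width: 0.0616
grip_force: 0.0
(array([-3.24,  0.75,  2.67]), array([0., 0., 0.]))
[(array([274., 225.]), 0.92), (array([206.,  42.]), 0.26)] [273.485 229.36 ] [  85.552 -195.389]
```

View pics/w5.png

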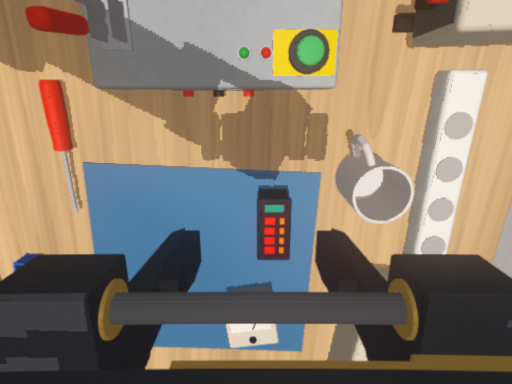

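The far meter's face is about (257-291, 197-260), as predicted. The mug at (370,185) stays clear of the fingers.

```bash
python3 -m jog '[-0.8,0.2,0.4,0,0,0,-0.4, -0.8,0.2,0.6,0,0,0,-0.4, -0.8,0.2,0.6,0,0,0,-0.4, -0.84,0.15,0.6,0,0,0,-0.4, 0,0,0.8,0,0,0,-0.4, 0,0,0.8,0,0,0,-0.4, 0,0,0.8,0,0,0,-0.4, 0,0,0.6,0,0,0,-0.4, 0,0,0,0,0,0,-0.4, 0,0,0,0,0,0,-0.4]' 25
python3 - <<'E'
from met import *
print(delta((.660,-.251,.034)))
s=ctrl.state(); w=ctrl.camera("wrist"); print([(np.round([h["centre"][1]*512,h["centre"][0]*384]),round(h["score"],2)) for h in ctrl.look_for("meter_a",w)][:2], proj(w,[.660,-.251,.059],s).round())
E
```

```text
time: 32.58
ee_pos: [0.6583, -0.2435, 0.1254]
eef_rot: [-3.141, 0.0, 1.616]
ft_force: [0.5, 0.3, 0.4]
grip_width: 0.0621
grip_force: 0.0
(array([-0.25,  0.05,  3.05]), array([0., 0., 0.]))
[] [258. 204.]
```

```bash
python3 -m jog '[-0.25,0.05,0.5,0,0,0,-0.4, 0,0,0.8,0,0,0,-0.4, 0,0,0.8,0,0,0,-0.4, 0,0,0.8,0,0,0,-0.4, 0,0,0.15,0,0,0,0.3, 0,0,0,0,0,0,0.5, 0,0,0,0,0,0,0.5, 0,0,0,0,0,0,0.5, 0,0,0,0,0,0,0.5, 0,0,0,0,0,0,0.5]' 25
python3 -m jog '[0,0,-0.3,0,0,0,0.5, 0,0,-0.6,0,0,0,0.5, 0,0,-0.9,0,0,0,0.5, 0,0,-0.9,0,0,0,0.5, 0,0,-0.9,0,0,0,0.5, 0,0,-0.9,0,0,0,0.5, 0,0,-0.9,0,0,0,0.5, 0,0,-0.9,0,0,0,0.5, 0,0,-0.9,0,0,0,0.5, 0,0,0,0,0,0,0.5]'
python3 -c "
from met import *
print(delta(B((.045,-.086,.055+.032)),[np.pi,0,1.615]))"
```

```text
time: 33.52
ee_pos: [0.6606, -0.2518, 0.0343]
eef_rot: [3.14, 0.002, 1.615]
ft_force: [0.1, 0.0, -2.7]
grip_width: 0.0473
grip_force: 25.0
time: 34.35
ee_pos: [0.6612, -0.2519, 0.2568]
eef_rot: [3.132, 0.007, 1.615]
ft_force: [-0.0, -0.8, -1.0]
grip_width: 0.0474
grip_force: 25.0
(array([13.49,  0.24,  5.57]), array([0.08, 0.06, 0.  ]))
```

```bash
python3 -m jog '[0.4,0,0,0,0,0,0.5, 0.8,0,0,0,0,0,0.5, 0.8,0,0,0,0,0,0.5, 0.8,0,0,0,0,0,0.5, 0.8,0,0,0,0,0,0.5, 0.8,0,0,0,0,0,0.5, 0.8,0.06,0,0,0,0,0.5, 0.8,0.06,0,0,0,0,0.5, 0.8,0.06,0,0,0,0,0.5, 0.8,0.06,0,0,0,0,0.5]' >/dev/null
python3 -m jog '[0.9,0,0,0,0,0,0.5, 0.9,0,0,0,0,0,0.5, 0.9,0,0,0,0,0,0.5, 0.9,0,0,0,0,0,0.5, 0.9,0,0,0,0,0,0.5, 0.9,0,0.4,0,0,0,0.5, 0.5,0,0.8,0,0,0,0.5, 0,0,0.8,0,0,0,0.5, 0,0,0.8,0,0,0,0.5, 0,0,0,0,0,0,0.5]'
python3 -c "
from met import *
print(delta(B((.045,-.086,.055+.032)),[np.pi,0,1.615]))
s=ctrl.state();p=ctrl.camera('wrist');save(p,'w6')"
```

```text
time: 36.02
ee_pos: [0.6458, 0.1543, 0.1582]
eef_rot: [-3.129, 0.001, 1.616]
ft_force: [-1.3, 0.5, -3.7]
grip_width: 0.0472
grip_force: 25.0
(array([-0.09,  0.23,  2.37]), array([-0.1 ,  0.01,  0.01]))
```

View pics/w6.png

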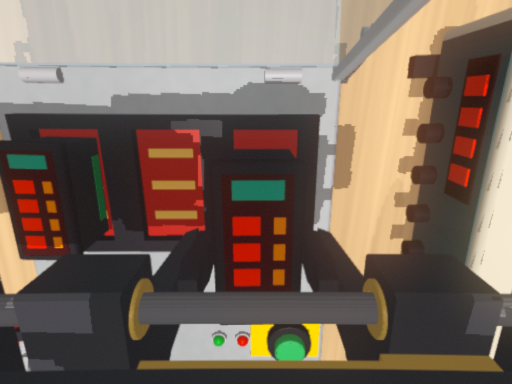

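The first meter stands in bay1 at left (5-105, 140-255). The second is hanging over bay3 (260,230). I lower it.

```bash
python3 -m jog '[-0.09,0.23,0.3,-0.05,0,0,0.5, 0,0,0.4,-0.05,0,0,0.5, 0,0,0.4,0,0,0,0.5, 0,0,0.3,0,0,0,0.5, 0,0,0.2,0,0,0,0.5, 0,0,0.2,0,0,0,0.5, 0,0,0.2,0,0,0,0.5, 0,0,0.2,0,0,0,0.5, 0,0,0.1,0,0,0,0.5, 0,0,0,0,0,0,0.5]'
python3 -c "
from met import *
print(delta(B((.045,-.086,.055+.031))))"
```

```text
time: 36.9
ee_pos: [0.6568, 0.151, 0.0952]
eef_rot: [3.131, 0.001, 1.615]
ft_force: [0.0, -0.1, -2.6]
grip_width: 0.047
grip_force: 25.0
(array([ 0.03, -0.16,  0.31]), array([0., 0., 0.]))
```

```bash
python3 -m jog '[0.03,-0.1,0,0.06,0,0,0.5, 0,-0.05,0.1,0,0,0,0.5, 0,0,0.1,0,0,0,0.5, 0,0,0.1,0,0,0,0.5, 0,0,0.05,0,0,0,0.5, 0,0,0,0,0,0,0.5, 0,0,0,0,0,0,0.5, 0,0,0,0,0,0,0.5, 0,0,0,0,0,0,0.5, 0,0,0,0,0,0,0.5]'
```

```text
time: 37.73
ee_pos: [0.6526, 0.1517, 0.0855]
eef_rot: [3.137, 0.001, 1.615]
ft_force: [-0.1, 0.1, -2.9]
grip_width: 0.0472
grip_force: 25.0
```

```bash
python3 -m jog '[0,0,0,0,0,0,-0.4, 0,0,0,0,0,0,-0.4, 0,0,0,0,0,0,-0.4, 0,0,-0.3,0,0,0,-0.4, 0,0,-0.7,0,0,0,-0.4, 0,0,-1,0,0,0,-0.4, 0,0,-1,0,0,0,-0.4, 0,0,-1,0,0,0,-0.4, 0,0,-1,0,0,0,-0.4, 0,0,-1,0,0,0,-0.4]'
python3 -m jog '[-0.8,-0.6,-1,0,0,0,0, -0.8,-0.6,-1,0,0,0,1, -0.8,-0.6,-1,0,0,0,1, -0.8,-0.6,-1,0,0,0,1, -0.6,-0.3,-0.5,0,0,0,1, 0,0,0,0,0,0,1, 0,0,0,0,0,0,1, 0,0,0,0,0,0,1, 0,0,0,0,0,0,1, 0,0,0,0,0,0,1]'
python3 - <<'E'
from met import *
s=ctrl.state()
for n in ("wrist","scene","top"):
    p=ctrl.camera(n); save(p,"chk_"+n); print(n,[proj(p,B((.045,y,.111)),s).round().tolist() for y in (.086,0,-.086)],[(np.round([h["centre"][1]*512,h["centre"][0]*384]).tolist(),round(h["score"],2)) for h in ctrl.look_for("meter_a",p)])
    # face extents by projecting the bezel of a perfectly seated meter: mean brightness inside vs ring
    for y in (.086,-.086):
        c=np.array([proj(p,B((.045+a*.048,y+b*.024,.111)),s) for a,b in ((-1,-1),(-1,1),(1,1),(1,-1))])
        print("  expected face corners",c.round().tolist())
E
```

```text
time: 38.57
ee_pos: [0.6513, 0.1518, 0.2681]
eef_rot: [3.136, 0.001, 1.615]
ft_force: [0.7, 1.0, 0.2]
grip_width: 0.0615
grip_force: 0.0
time: 39.4
ee_pos: [0.5766, 0.037, 0.3967]
eef_rot: [3.139, 0.0, 1.617]
ft_force: [0.4, -1.0, 0.3]
grip_width: 0.0006
grip_force: 0.0
wrist [[191.0, 70.0], [252.0, 70.0], [314.0, 70.0]] [([192.0, 68.0], 0.88), ([314.0, 70.0], 0.68)]
  expected face corners [[210.0, 106.0], [176.0, 106.0], [170.0, 31.0], [206.0, 31.0]]
  expected face corners [[329.0, 106.0], [295.0, 106.0], [298.0, 32.0], [334.0, 32.0]]
scene [[347.0, 213.0], [333.0, 228.0], [316.0, 245.0]] [([347.0, 221.0], 0.97), ([304.0, 180.0], 0.68), ([163.0, 166.0], 0.63), ([316.0, 255.0], 0.62), ([187.0, 155.0], 0.59)]
  expected face corners [[328.0, 211.0], [336.0, 203.0], [366.0, 215.0], [359.0, 223.0]]
  expected face corners [[295.0, 243.0], [305.0, 233.0], [338.0, 248.0], [328.0, 259.0]]
top [[178.0, 198.0], [178.0, 170.0], [178.0, 143.0]] [([412.0, 224.0], 0.92), ([409.0, 176.0], 0.56)]
  expected face corners [[194.0, 190.0], [194.0, 205.0], [163.0, 206.0], [163.0, 190.0]]
  expected face corners [[193.0, 135.0], [193.0, 150.0], [162.0, 151.0], [162.0, 136.0]]
```

Both meters sit centred on their recess points to within 2 px in the wrist view. Now I shut the hood.

```bash
python3 -m jog '[0.9,0,0,0,0,0,1, 1,0,0,0,0,0,1, 1,0,0,0,0,0,1, 1,0,0,0,0,0,1, 1,0,0,0,0,0,1, 1,0,0,0,0,0,1, 1,0,0,0,0,0,1, 1,0,0,0,0,0,1, 1,0,0,0,0,0,1, 1,0,0,0,0,0,1]' > /dev/null
python3 -m jog '[1,0,0,0,0,0,1, 0.4,0,0,0,0,0,1, 0,0,0,0,0,0,1, 0,0,0,0,0,0,1, 0,0,0,0,0,0,1, 0,0,0,0,0,0,1, 0,0,0,0,0,0,1, 0,0,0,0,0,0,1, 0,0,0,0,0,0,1, 0,0,0,0,0,0,1]'
python3 - <<'E'
from met import *
s=ctrl.state(); print(delta(B((.274,0,.242)),[np.pi,0,1.615]),s["joint_positions"])
p=ctrl.camera("scene"); print([(np.array([h["centre"][1]*512,h["centre"][0]*384]).round().tolist(),round(h["score"],2)) for h in ctrl.look_for("hood_handle",p)][:2],proj(p,B((.244,0,.266))))
phi=np.radians(np.linspace(117.6,58,21)); P=np.c_[-np.cos(phi),np.sin(phi)]*.2356/.03
print((np.diff(P,axis=0)*[1,-1]).round(2).tolist())
E
```

```text
time: 41.37
ee_pos: [0.5614, 0.3745, 0.3978]
eef_rot: [3.137, 0.001, 1.615]
ft_force: [-0.6, -0.3, -0.1]
grip_width: 0.0002
grip_force: 0.0
(array([ 0.09, -0.21,  5.19]), array([ 0.04,  0.01, -0.  ])) [ 0.414  0.622  0.373 -0.003  2.142  0.369]
[([387.0, 244.0], 0.79)] [420.615 205.832]
[[-0.37, -0.18], [-0.38, -0.16], [-0.38, -0.14], [-0.39, -0.12], [-0.4, -0.1], [-0.4, -0.08], [-0.4, -0.06], [-0.41, -0.04], [-0.41, -0.02], [-0.41, 0.01], [-0.41, 0.03], [-0.41, 0.05], [-0.4, 0.07], [-0.4, 0.09], [-0.39, 0.11], [-0.39, 0.13], [-0.38, 0.15], [-0.37, 0.17], [-0.36, 0.19], [-0.35, 0.21]]
```

```bash
python3 - <<'E'
from met import *
p=ctrl.camera("scene"); f=p["frame"]; m=(f.max(2)<60).astype(np.uint8)
for P in ((.244,.05,.266),(.244,-.05,.266)): print(proj(p,B(P)).round())
for r in range(184,246,4): print(r,"".join(".#"[m[r,c]] for c in range(390,450)))
E
```

```text
[427. 196.]
[413. 217.]
184 ............................................................
188 ............................................................
192 ............................................................
196 ....................................####....................
200 .................................#####......................
204 ..............................######........................
208 ..........................#########.........................
212 .........................###########........................
216 ......................#####.................................
220 ....................#####...................................
224 ..................#####.....................................
228 ............#########.......................................
232 ............###########.....................................
236 ............................................................
240 ............................................................
244 ............................................................
```

```bash
python3 -m jog '[0.09,-0.21,0.6,0.04,0,0,1, 0,0,0.7,0,0,0,1, 0,0,0.7,0,0,0,1, 0,0,0.7,0,0,0,1, 0,0,0.7,0,0,0,1, 0,0,0.7,0,0,0,1, 0,0,0.6,0,0,0,1, 0,0,0.49,0,0,0,1, 0,0,0,0,0,0,1, 0,0,0,0,0,0,1]'
```

```text
time: 42.35
ee_pos: [0.5549, 0.3771, 0.2419]
eef_rot: [-3.141, 0.001, 1.615]
ft_force: [0.6, 0.1, 0.4]
grip_width: 0.0002
grip_force: 0.0
```

```bash
python3 -m jog '[-0.2,0,0,0,0,0,1, -0.2,0,0,0,0,0,1, -0.18,0,-0.09,0,0,0,1, -0.19,0,-0.09,0,0,0,1, -0.19,0,-0.08,0,0,0,1, -0.19,0,-0.08,0,0,0,1, -0.19,0,-0.07,0,0,0,1, -0.19,0,-0.07,0,0,0,1, -0.19,0,-0.06,0,0,0,1, -0.19,0,-0.06,0,0,0,1]'
python3 -m jog '[-0.4,0,-0.1,0,0,0,1, -0.4,0,-0.08,0,0,0,1, -0.4,0,-0.06,0,0,0,1, -0.41,0,-0.04,0,0,0,1, -0.41,0,-0.02,0,0,0,1, -0.41,0,0,0,0,0,1, -0.41,0,0.02,0,0,0,1, -0.41,0,0.04,0,0,0,1, -0.4,0,0.05,0,0,0,1, -0.4,0,0.07,0,0,0,1]'
```

```text
time: 43.18
ee_pos: [0.5578, 0.3197, 0.2615]
eef_rot: [3.139, -0.001, 1.616]
ft_force: [1.0, 4.8, 3.1]
grip_width: 0.0006
grip_force: 2.6
time: 44.02
ee_pos: [0.5628, 0.1971, 0.2632]
eef_rot: [-3.141, 0.001, 1.615]
ft_force: [-0.0, 1.7, 0.4]
grip_width: 0.0009
grip_force: 0.5
```

```bash
python3 -m jog '[-0.4,0,0.07,0,0,0,1, -0.4,0,0.09,0,0,0,1, -0.39,0,0.1,0,0,0,1, -0.38,0,0.1,0,0,0,1, -0.37,0,0.1,0,0,0,1, -0.2,0,-0.5,0,0,0,1, 0,0,-1,0,0,0,1, 0,0,-1,0,0,0,1, 0,0,-0.5,0,0,0,1, 0,0,0,0,0,0,1]'
python3 -m jog '[0,0,0,0,0,0,1, 0,0,0,0,0,0,1, 0,0,0,0,0,0,1, 0,0,0,0,0,0,1, 0,0,0,0,0,0,1, 0,0,0,0,0,0,1, 0,0,0,0,0,0,1, 0,0,0,0,0,0,1, 0,0,0,0,0,0,1, 0,0,0,0,0,0,1]'
python3 - <<'E'
from met import *
p=ctrl.camera("scene"); f=p["frame"]; m=(f.max(2)<60).astype(np.uint8)
print(proj(p,B((-.09,.05,.127))).round(),proj(p,B((-.09,-.05,.127))).round())
for r in range(184,232,3): print(r,"".join(".#"[m[r,c]] for c in range(270,330)))
print(delta(B((-.16,.112,.26))))
E
```

```text
time: 44.85
ee_pos: [0.5666, 0.1339, 0.3433]
eef_rot: [3.135, 0.001, 1.615]
ft_force: [-0.1, -0.2, 0.1]
grip_width: 0.0003
grip_force: 0.0
time: 45.68
ee_pos: [0.5658, 0.1345, 0.34]
eef_rot: [3.142, 0.001, 1.615]
ft_force: [-1.0, 0.1, 0.1]
grip_width: 0.0004
grip_force: 0.0
[300. 198.] [280. 214.]
184 ............................................................
187 ............................................................
190 ............................................................
193 ............................................................
196 ............................................................
199 ............................#########.......................
202 ........................####................................
205 .....................####...................................
208 .................####.......................................
211 .............#####..........................................
214 ..........#####.............................................
217 ..............####..........................................
220 ............................................................
223 ............................................................
226 ............................................................
229 ............................................................
(array([-6.38, -3.71,  2.67]), array([0., 0., 0.]))
```

The hood is shut, with the bar seen at (299,199)-(281,214) exactly where projected. Now the clamp.

```bash
python3 -m jog '[-0.6,-0.5,0,0,0,0,1, -0.6,-0.5,0,0,0,0,1, -0.6,-0.5,0,0,0,0,0, -0.6,-0.5,0,0,0,0,0, -0.6,-0.5,0,0,0,0,0, -0.6,-0.5,0.3,0,0,0,0, -0.6,-0.4,0.6,0,0,0,0, -0.6,-0.3,0.8,0,0,0,0, -0.18,0,0.8,0,0,0,0, 0,0,0,0,0,0,0]'
python3 -c "
from met import *
a=1.47
print(delta(B((-.112-.08*np.cos(a),.112,.09+.08*np.sin(a)-.019)),[np.pi,0,1.615]))
s=ctrl.state();p=ctrl.camera('wrist');f=p['frame'].astype(int)
m=((f[...,0]>110)&(f[...,1]<70)&(f[...,2]<70)).astype(np.uint8);n,l,st,c=cv2.connectedComponentsWithStats(m)
print([(st[i].tolist(),c[i].round().tolist()) for i in range(1,n) if st[i,4]>80]); print([proj(p,B((-.112-r*np.cos(a),.112,.09+r*np.sin(a))),s).round().tolist() for r in (.043,.105)])"
```

```text
time: 46.57
ee_pos: [0.4598, -0.0205, 0.2618]
eef_rot: [-3.135, -0.001, 1.613]
ft_force: [0.1, 0.2, 0.1]
grip_width: 0.044
grip_force: 0.0
(array([-0.05,  0.08,  3.7 ]), array([-0.05, -0.01, -0.01]))
[([251, 169, 20, 37, 642], [260.0, 187.0]), ([172, 182, 20, 63, 661], [182.0, 214.0])]
[[259.0, 174.0], [259.0, 199.0]]
```

Red grip found at (260,187), as projected. I grip it and swing it down.

```bash
python3 -m jog '[-0.05,0.08,0.6,0,0,0,0, 0,0,0.7,0,0,0,0, 0,0,0.7,0,0,0,0, 0,0,0.7,0,0,0,0, 0,0,0.7,0,0,0,0, 0,0,0.3,0,0,0,0.2, 0,0,0,0,0,0,1, 0,0,0,0,0,0,1, 0,0,0,0,0,0,1, 0,0,0,0,0,0,1]' 12
python3 -m jog '[0,0,0,0,0,0,1, 0,0,0,0,0,0,1, 0,0,0,0,0,0,1, -0.2,0,0.02,0,0,0,1, -0.2,0,0.04,0,0,0,1, -0.19,0,0.05,0,0,0,1, -0.19,0,0.07,0,0,0,1, -0.18,0,0.08,0,0,0,1, -0.18,0,0.09,0,0,0,1, -0.17,0,0.11,0,0,0,1]'
python3 -m jog '[-0.16,0,0.12,0,0,0,1, -0.15,0,0.13,0,0,0,1, -0.14,0,0.14,0,0,0,1, -0.13,0,0.15,0,0,0,1, -0.12,0,0.16,0,0,0,1, -0.11,0,0.17,0,0,0,1, -0.09,0,0.18,0,0,0,1, -0.08,0,0.18,0,0,0,1, -0.07,0,0.19,0,0,0,1, -0.05,0,0.19,0,0,0,1]'
python3 -m jog '[-0.04,0,0.2,0,0,0,1, -0.02,0,0.2,0,0,0,1, 0,0,0.15,0,0,0,1, 0,0,0.05,0,0,0,1, 0,0,0,0,0,0,1, 0,0,0,0,0,0,1, 0,0,0,0,0,0,1, 0,0,0,0,0,0,1, 0,0,0,0,0,0,1, 0,0,0,0,0,0,1]'
python3 -c "
from met import *
print(delta(B((-.192,.112,.071))))"
```

```text
time: 47.45
ee_pos: [0.4618, -0.0213, 0.1553]
eef_rot: [-3.136, 0.002, 1.616]
ft_force: [-14.7, -2.5, 5.9]
grip_width: 0.0176
grip_force: 12.0
time: 48.28
ee_pos: [0.4637, -0.0606, 0.1415]
eef_rot: [-3.137, 0.001, 1.616]
ft_force: [-14.8, -1.2, 7.0]
grip_width: 0.0178
grip_force: 12.0
time: 49.12
ee_pos: [0.4653, -0.0948, 0.0931]
eef_rot: [-3.137, 0.003, 1.616]
ft_force: [-15.7, -8.5, 6.3]
grip_width: 0.0177
grip_force: 12.0
time: 49.95
ee_pos: [0.4653, -0.0967, 0.0747]
eef_rot: [-3.136, 0.003, 1.616]
ft_force: [-13.6, -10.6, 0.1]
grip_width: 0.0179
grip_force: 12.0
(array([ 0.1 , -0.02,  0.12]), array([0., 0., 0.]))
```

```bash
python3 -m jog '[0,0,0,0,0,0,0, 0,0,0,0,0,0,0, 0,0,0,0,0,0,0, 0,0,0,0,0,0,0, 0,0,-0.5,0,0,0,0, 0,0,-0.9,0,0,0,0, 0,0,-0.8,0,0,0,1, 0,0,0,0,0,0,1, 0,0,0,0,0,0,1, 0,0,0,0,0,0,1]' >/dev/null
python3 -m jog '[0,0,0,0,0,0,1, 0,0,0,0,0,0,1, 0,0,0.5,0,0,0,1, 0,0,0.3,0,0,0,1, 0,0,0.2,0,0,0,1, 0,0,0.2,0,0,0,1, 0,0,0.1,0,0,0,1, 0,0,0,0,0,0,1, 0,0,0,0,0,0,1, 0,0,0,0,0,0,1]'
```

```text
time: 51.62
ee_pos: [0.4676, -0.0954, 0.1014]
eef_rot: [3.141, 0.001, 1.615]
ft_force: [-0.2, 0.3, 0.6]
grip_width: 0.0003
grip_force: 0.0
```

```bash
python3 -m jog '[0,0,0.08,0,0,0,1, 0,0,0.08,0,0,0,1, 0,0,0.08,0,0,0,1, 0,0,0.05,0,0,0,1, 0,0,0,0,0,0,1, 0,0,0,0,0,0,1, 0,0,0,0,0,0,1, 0,0,0,0,0,0,1, 0,0,0,0,0,0,1, 0,0,0,0,0,0,1]'
```

```text
time: 52.45
ee_pos: [0.4674, -0.0954, 0.0924]
eef_rot: [3.142, 0.001, 1.615]
ft_force: [-0.5, 0.2, -0.2]
grip_width: 0.0005
grip_force: 0.0
```

```bash
python3 -m jog '[0,0,0.06,0,0,0,1, 0,0,0.06,0,0,0,1, 0,0,0.06,0,0,0,1, 0,0,0,0,0,0,1, 0,0,0,0,0,0,1, 0,0,0,0,0,0,1, 0,0,0,0,0,0,1, 0,0,0,0,0,0,1, 0,0,0,0,0,0,1, 0,0,0,0,0,0,1]'
python3 -c "
from met import *
s=ctrl.state();p=ctrl.camera('wrist');f=p['frame'].astype(int);save(p,'c')
m=((f[...,0]>90)&(f[...,1]<60)&(f[...,2]<60)).astype(np.uint8);n,l,st,c=cv2.connectedComponentsWithStats(m)
print([(st[i].tolist(),c[i].round().tolist()) for i in range(1,n) if st[i,4]>80]); print([(a,[proj(p,B((-.112-r*np.cos(a),.112,.09+.008+r*np.sin(a))),s).round().tolist() for r in (.043,.105)]) for a in (-.1,0,.1,.3)])"
```

```text
time: 53.28
ee_pos: [0.4673, -0.0954, 0.087]
eef_rot: [-3.142, 0.001, 1.615]
ft_force: [-0.6, 0.1, 0.0]
grip_width: 0.0002
grip_force: 0.0
[([96, 150, 43, 110, 2172], [121.0, 201.0]), ([238, 172, 32, 106, 1910], [254.0, 204.0])]
[(-0.1, [[251.0, 169.0], [252.0, 263.0]]), (0, [[251.0, 171.0], [252.0, 273.0]]), (0.1, [[251.0, 173.0], [251.0, 282.0]]), (0.3, [[250.0, 174.0], [250.0, 300.0]])]
```

```bash
python3 -m jog '[0,0,-0.5,0,0,0,1, 0,0,-0.9,0,0,0,1, 0,0.9,-0.9,0,0,0,1, 0,1,-0.5,0,0,0,1, 0,1,0,0,0,0,1, 0,1,0,0,0,0,1, 0,1,0,0,0,0,1, 0,1,0,0,0,0,1, 0,0,0,0,0,0,1, 0,0,0,0,0,0,1]'
python3 - <<'E'
from box import *
for n,w in (("top",(220,262,115,225)),("scene",(235,330,150,260))):
    p=ctrl.camera(n); f=p["frame"].astype(int); r,g,b=f[...,0],f[...,1],f[...,2]
    try: c,st,_=blob(f,(r>150)&(g<70)&(b<70),w); print(n,"red",c,st,[proj(p,B((-.112-.105*np.cos(a),.112,.09+.105*np.sin(a)))).round(1).tolist() for a in (0,.1,.3)])
    except Exception as e: print(n,"none")
s=ctrl.state(); p=ctrl.camera("wrist"); f=p["frame"].astype(int)
m=((f[...,0]>90)&(f[...,1]<60)&(f[...,2]<60)).astype(np.uint8);n,l,st,c=cv2.connectedComponentsWithStats(m)
print([(st[i].tolist(),c[i].round().tolist()) for i in range(1,n) if st[i,4]>80]); print([(a,[proj(p,B((-.112-r*np.cos(a)-.008*np.sin(a),.112,.09+.008*np.cos(a)+r*np.sin(a))),s).round().tolist() for r in (.043,.105)]) for a in (-.1,0,.1,.3)])
print(delta(B((-.13,-.112,.10))))
E
```

```text
time: 54.17
ee_pos: [0.6446, -0.0872, 0.1698]
eef_rot: [-3.14, 0.0, 1.616]
ft_force: [-0.9, -0.6, 0.7]
grip_width: 0.0002
grip_force: 0.0
top red [255.685 204.093] [250 202  12   5  54] [[262.1, 204.3], [262.0, 204.3], [260.8, 204.4]]
scene red [285.136 186.593] [277 183  18   8  59] [[276.9, 186.3], [277.0, 183.6], [278.2, 178.5]]
[([470, 28, 41, 26, 893], [490.0, 41.0]), ([247, 104, 13, 14, 140], [253.0, 111.0]), ([20, 146, 37, 74, 2024], [39.0, 182.0]), ([0, 160, 14, 61, 462], [4.0, 198.0])]
[(-0.1, [[33.0, 144.0], [54.0, 213.0]]), (0, [[30.0, 146.0], [46.0, 219.0]]), (0.1, [[26.0, 148.0], [38.0, 224.0]]), (0.3, [[18.0, 149.0], [18.0, 232.0]])]
(array([2.12, 1.51, 2.37]), array([0., 0., 0.]))
```

The grip still stands roughly 0.03-0.05 rad above full down, because the fingertips never reached it. I go back and push lower, watching the force.

```bash
python3 -m jog '[0,-1,0,0,0,0,1, 0,-1,0,0,0,0,1, 0,-1,0,0,0,0,1, -0.2,-1,0,0,0,0,1, -0.2,-1,0,0,0,0,1, -0.1,-0.97,0.2,0,0,0,1, 0,0,0.8,0,0,0,1, 0,0,0.8,0,0,0,1, 0,0,0.8,0,0,0,1, 0,0,0.1,0,0,0,1]'
python3 -m jog '[0,0,0.1,0,0,0,1, 0,0,0,0,0,0,1, 0,0,0.05,0,0,0,1, 0,0,0,0,0,0,1, 0,0,0.05,0,0,0,1, 0,0,0,0,0,0,1, 0,0,0.05,0,0,0,1, 0,0,0,0,0,0,1, 0,0,0,0,0,0,1, 0,0,0,0,0,0,1]'
```

```text
time: 55.15
ee_pos: [0.4636, -0.1098, 0.0877]
eef_rot: [-3.137, -0.002, 1.615]
ft_force: [-0.8, 0.2, -0.4]
grip_width: 0.0002
grip_force: 0.0
time: 55.98
ee_pos: [0.466, -0.1105, 0.0825]
eef_rot: [3.142, 0.001, 1.615]
ft_force: [-0.2, -0.2, 2.1]
grip_width: 0.0006
grip_force: 0.5
```

Contact begins at a TCP height of about 0.083. I push on gently.

```bash
python3 -m jog '[0,0,0.05,0,0,0,1, 0,0,0,0,0,0,1, 0,0,0.05,0,0,0,1, 0,0,0,0,0,0,1, 0,0,0.05,0,0,0,1, 0,0,0,0,0,0,1, 0,0,0.05,0,0,0,1, 0,0,0,0,0,0,1, 0,0,0,0,0,0,1, 0,0,0,0,0,0,1]'
```

```text
time: 56.82
ee_pos: [0.4658, -0.1103, 0.0763]
eef_rot: [-3.141, 0.0, 1.615]
ft_force: [0.7, 0.1, 0.1]
grip_width: -0.0
grip_force: 0.0
```

```bash
python3 -m jog '[0,0,0.06,0,0,0,1, 0,0,0,0,0,0,1, 0,0,0.06,0,0,0,1, 0,0,0,0,0,0,1, 0,0,0.06,0,0,0,1, 0,0,0,0,0,0,1, 0,0,0,0,0,0,1, 0,0,0,0,0,0,1, 0,0,0,0,0,0,1, 0,0,0,0,0,0,1]'
```

```text
time: 57.65
ee_pos: [0.4664, -0.1106, 0.0749]
eef_rot: [3.138, 0.003, 1.616]
ft_force: [-13.5, 4.8, 47.1]
grip_width: 0.0004
grip_force: 23.5
```

```bash
python3 -c "
from box import *
s=ctrl.state();p=ctrl.camera('wrist')
cv2.imwrite('pics/v14.png',np.hstack([p['frame'][100:384,100:420,::-1],ctrl.camera('scene')['frame'][120:404,200:420,::-1][:264] if 0 else cv2.resize(ctrl.camera('scene')['frame'][150:250,230:350,::-1],(341,284),interpolation=cv2.INTER_CUBIC)]))
print(s['ft_force'],proj(p,s['ee_pos'],s),[proj(p,B((-.112-r,.112,.098)),s).round() for r in (.043,.105)])"
```

```text
[-13.464   4.806  47.138] [256.002 229.049] [array([254., 147.]), array([254., 261.])]
```

View pics/v14.png

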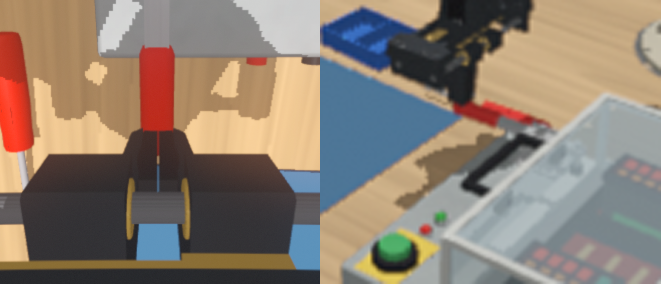

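The picture shows the handle level under the fingers (wrist crop (157,45)-(157,130)), bottomed hard at 47 N. The hood is shut, and the button is at the lower left of the scene crop. I back off and go to the button.

```bash
python3 -m jog '[0,0,-0.3,0,0,0,1, 0,0,-0.8,0,0,0,1, 0,0,-0.9,0,0,0,1, 0,0.9,-0.6,0,0,0,1, 0,1,0,0,0,0,1, 0,1,0,0,0,0,1, 0,1,0,0,0,0,1, 0,1,0,0,0,0,1, 0,1,0,0,0,0,1, 0,1,0,0,0,0,1]'
python3 - <<'E'
from box import *
for n,w in (("top",(220,262,115,225)),("scene",(235,330,150,260))):
    p=ctrl.camera(n); f=p["frame"].astype(int); r,g,b=f[...,0],f[...,1],f[...,2]
    c,st,_=blob(f,(r>150)&(g<70)&(b<70),w); print(n,"red",c,st)
print(delta(B((-.13,-.112,.09)),[np.pi,0,1.615]))
E
```

```text
time: 58.58
ee_pos: [0.6739, -0.1008, 0.1486]
eef_rot: [-3.141, 0.001, 1.616]
ft_force: [0.3, 0.6, 0.3]
grip_width: 0.0002
grip_force: 0.0
top red [256.674 204.065] [252 202  10   5  46]
scene red [288.39  188.829] [277 185  27   8  82]
(array([2.61, 0.47, 1.91]), array([-0.  ,  0.  ,  0.01]))
```

```bash
python3 -m jog '[0.6,0.2,0,0,0,0,1, 0.7,0.2,0,0,0,0,1, 0.7,0.07,0,0,0,0,1, 0.61,0,0,0,0,0,1, 0,0,0.5,0,0,0,1, 0,0,0.5,0,0,0,1, 0,0,0.5,0,0,0,1, 0,0,0.4,0,0,0,1, 0,0,0,0,0,0,1, 0,0,0,0,0,0,1]'
python3 -m jog '[0,0,0.1,0,0,0,1, 0,0,0.1,0,0,0,1, 0,0,0.1,0,0,0,1, 0,0,0.1,0,0,0,1, 0,0,0,0,0,0,1, 0,0,0,0,0,0,1, 0,0,0,0,0,0,1, 0,0,0,0,0,0,1, 0,0,0,0,0,0,1, 0,0,0,0,0,0,1]'
python3 -c "
from box import *
print(delta(B((-.13,-.112,.077))))"
```

```text
time: 59.52
ee_pos: [0.6826, -0.0224, 0.0917]
eef_rot: [-3.14, 0.0, 1.615]
ft_force: [0.2, -0.0, 0.2]
grip_width: 0.0005
grip_force: 0.0
time: 60.35
ee_pos: [0.6834, -0.0224, 0.0801]
eef_rot: [3.141, 0.001, 1.615]
ft_force: [-0.3, 0.6, 0.1]
grip_width: 0.0008
grip_force: 0.0
(array([0.01, 0.08, 0.1 ]), array([0., 0., 0.]))
```

```bash
python3 -m jog '[0,0.08,0.07,0,0,0,1, 0,0,0.07,0,0,0,1, 0,0,0.07,0,0,0,1, 0,0,0.07,0,0,0,1, 0,0,0,0,0,0,1, 0,0,0,0,0,0,1, 0,0,0,0,0,0,1, 0,0,0,0,0,0,1, 0,0,0,0,0,0,1, 0,0,0,0,0,0,1]'
```

```text
time: 61.18
ee_pos: [0.6857, -0.0223, 0.0717]
eef_rot: [3.141, 0.001, 1.615]
ft_force: [-0.1, 0.1, 0.1]
grip_width: 0.0007
grip_force: 0.0
```

```bash
python3 -m jog '[0,0,0.08,0,0,0,1, 0,0,0.08,0,0,0,1, 0,0,0.08,0,0,0,1, 0,0,0.08,0,0,0,1, 0,0,0,0,0,0,1, 0,0,0,0,0,0,1, 0,0,0,0,0,0,1, 0,0,0,0,0,0,1, 0,0,0,0,0,0,1, 0,0,0,0,0,0,1]'
```

```text
time: 62.02
ee_pos: [0.6857, -0.0223, 0.0621]
eef_rot: [3.141, 0.001, 1.615]
ft_force: [0.8, -0.2, -0.2]
grip_width: 0.0003
grip_force: 0.0
```

```bash
python3 -m jog '[0,0,0.06,0,0,0,1, 0,0,0.06,0,0,0,1, 0,0,0.06,0,0,0,1, 0,0,0.06,0,0,0,1, 0,0,0,0,0,0,1, 0,0,0,0,0,0,1, 0,0,0,0,0,0,1, 0,0,0,0,0,0,1, 0,0,0,0,0,0,1, 0,0,0,0,0,0,1]'
```

```text
time: 62.85
ee_pos: [0.6857, -0.0223, 0.0548]
eef_rot: [3.142, 0.001, 1.615]
ft_force: [0.1, -2.0, 0.5]
grip_width: 0.0008
grip_force: 0.0
```

```bash
python3 -m jog '[0,0,0.05,0,0,0,1, 0,0,0.05,0,0,0,1, 0,0,0.05,0,0,0,1, 0,0,0.03,0,0,0,1, 0,0,0,0,0,0,1, 0,0,0,0,0,0,1, 0,0,0,0,0,0,1, 0,0,0,0,0,0,1, 0,0,0,0,0,0,1, 0,0,0,0,0,0,1]'
```

```text
time: 63.68
ee_pos: [0.6858, -0.0223, 0.0495]
eef_rot: [3.141, 0.001, 1.615]
ft_force: [0.1, -0.1, 3.8]
grip_width: 0.0001
grip_force: 2.1
```

Force 3.8 N, so the button is part-way down. A little further takes it to the stop.

```bash
python3 -m jog '[0,0,0.05,0,0,0,1, 0,0,0.03,0,0,0,1, 0,0,0.03,0,0,0,1, 0,0,0,0,0,0,1, 0,0,0,0,0,0,1, 0,0,0,0,0,0,1, 0,0,0,0,0,0,1, 0,0,0,0,0,0,1, 0,0,0,0,0,0,1, 0,0,0,0,0,0,1]'
```

```text
time: 64.52
ee_pos: [0.6859, -0.0224, 0.0483]
eef_rot: [3.14, 0.001, 1.615]
ft_force: [-5.9, 1.3, 16.6]
grip_width: 0.0005
grip_force: 8.6
```

The button is hard on its stop at 16.6 N. I release it and check everything.

```bash
python3 -m jog '[0,0,-0.2,0,0,0,1, 0,0,-0.5,0,0,0,1, 0,0,-0.9,0,0,0,1, -0.5,0,-1,0,0,0,1, -0.8,-0.5,-1,0,0,0,1, -0.8,-0.5,-0.8,0,0,0,1, -0.8,-0.5,0,0,0,0,1, -0.6,-0.3,0,0,0,0,1, 0,0,0,0,0,0,1, 0,0,0,0,0,0,1]'
python3 - <<'E'
from met import *
s=ctrl.state()
for n,w in (("top",(220,262,115,225)),("scene",(235,330,150,260))):
    p=ctrl.camera(n); f=p["frame"].astype(int); r,g,b=f[...,0],f[...,1],f[...,2]
    for nm,m in (("green",(g>r+30)&(g>b+20)),("red",(r>150)&(g<70)&(b<70))):
        try: c,st,_=blob(f,m,w); print(n,nm,c,st)
        except Exception: print(n,nm,"none")
    print([(t,[(np.round([h["centre"][1]*512,h["centre"][0]*384]).tolist(),round(h["score"],2)) for h in ctrl.look_for(t,p)][:4]) for t in ("meter_a","hood_handle","needle_meter","mug","screwdriver")])
m=(p["frame"].max(2)<60).astype(np.uint8)
for r in range(196,220,4): print(r,"".join(".#"[m[r,c]] for c in range(270,330)))
a=cv2.imread("pics/scene0.png").astype(int); d=np.abs(a-p["frame"][:,:,::-1]).max(2)>60
for r in range(150,270,8): print(r,"".join(".#"[d[r:r+8,c:c+8].mean()>.3] for c in range(150,400,8)))
E
```

```text
time: 65.35
ee_pos: [0.6361, -0.13, 0.1775]
eef_rot: [-3.141, 0.0, 1.614]
ft_force: [-0.5, 1.4, 1.6]
grip_width: 0.0005
grip_force: 0.0
top green [233.5 135.5] [229 131  10  10  88]
top red [248. 159.] [248 159   1   1   1]
[('meter_a', [([410.0, 178.0], 0.87), ([412.0, 224.0], 0.57), ([342.0, 252.0], 0.16)]), ('hood_handle', [([179.0, 167.0], 0.74)]), ('needle_meter', [([354.0, 159.0], 0.9)]), ('mug', [([287.0, 105.0], 0.57)]), ('screwdriver', [([263.0, 238.0], 0.7)])]
scene green [255.612 236.51 ] [250 232  12  10  98]
scene red [295.4   189.267] [287 187  17   6  30]
[('meter_a', [([189.0, 157.0], 0.9), ([165.0, 167.0], 0.64)]), ('hood_handle', [([328.0, 234.0], 0.64)]), ('needle_meter', [([181.0, 194.0], 0.86)]), ('mug', [([188.0, 243.0], 0.88)]), ('screwdriver', [([291.0, 191.0], 0.64), ([294.0, 186.0], 0.52)])]
196 ............................................................
200 ..........................############......................
204 .....................######.................................
208 .................#####......................................
212 ............######..........................................
216 ..........#########.........................................Traceback (most recent call last):
  File "<stdin>", line 12, in <module>
  File "<stdin>", line 12, in <genexpr>
TypeError: string indices must be integers, not 'numpy.bool'
```

```bash
python3 -m jog '[-1,-0.5,-0.8,0,0,0,1, -1,-0.5,-0.8,0,0,0,1, -1,-0.5,-0.5,0,0,0,1, -1,-0.5,0,0,0,0,1, -1,-0.5,0,0,0,0,1, -1,-0.5,0,0,0,0,1, -1,-0.5,0,0,0,0,1, -1,-0.5,0,0,0,0,1, -0.6,-0.3,0,0,0,0,1, 0,0,0,0,0,0,1]'
python3 - <<'E'
from met import *
a0={"top":cv2.imread("pics/top0.png"),"scene":cv2.imread("pics/scene0.png")}
for n,w in (("top",(220,262,115,225)),("scene",(235,300,180,260))):
    p=ctrl.camera(n)
    for f in (a0[n][:,:,::-1].astype(int),p["frame"].astype(int)):
        r,g,b=f[...,0],f[...,1],f[...,2]; c,st,_=blob(f,(r>150)&(g<70)&(b<70),w); print(n,c,st)
E
```

```text
time: 66.78
ee_pos: [0.5171, -0.3966, 0.2409]
eef_rot: [-3.141, 0.001, 1.611]
ft_force: [0.3, 0.5, -0.1]
grip_width: 0.0004
grip_force: 0.0
top [252.488 204.047] [244 202  18   5  86]
top [252.488 204.047] [244 202  18   5  86]
scene [285.853 187.662] [277 184  20   8  68]
scene [285.243 188.649] [277 185  18   9  74]
```

```bash
python3 -c "
from cell import ctrl
print(ctrl.job_done())"
```

```text
the job is handed in; nothing more can be done
None
```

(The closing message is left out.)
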